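# Draw the filter plate from the bench dust extractor and hold it to the air nozzle

## Robot

A 6-joint arm with a two-finger parallel gripper is mounted at the origin on the work surface. World frame = base frame: x ahead of the robot, y to its left, z up, the work surface at z = 0. Lengths are in m, angles in rad, forces in N, time in s.
With the tool pointing down it reaches from about 0.275 to 0.725 m from the base axis. Payload 15.9 kg.
Tool frame: the origin (TCP) lies at the very end of the fingers, on their centre line; the grasp point (between the pads) lies 19 mm behind it; y points along the fingers, x is the direction in which the jaws open and shut, and the axes are right-handed (so a half turn about y gives the same grasp; the last joint's range is limited). The gripper opens to 85 mm and grips with 20 to 120 N. Pads are 22 mm wide; open, the fingers measure 114 mm over their backs; the gripper's body (76 mm by 85 mm) begins 54 mm behind the grasp point. The pads swing forward as they close: fully open they stand 13 mm farther back than shut.
Start: joints at [-1.11, 0.213, -0.034, 1.323, 0, 1.571], TCP at [0.222, -0.448, 0.196] pointing down, gripper open.
Joint ranges: [-2.98, 2.98], [-0.74, 1.72], [-1.14, 1.35], [-2.1, 2.04], [-1.57, 1.44], [-3.14, 3.14]. Speed limits (rad/s): [1.89, 1.89, 2.39, 2.57, 3.14, 3.14].

## Interface

Orientations are given as [roll, pitch, yaw] about the fixed x, y, z axes, in that order (R = Rz(yaw) Ry(pitch) Rx(roll)).
In Python, from workcell import arm gives the robot as it stands. The module is installed in compiled form; this text tells all that it offers.
- The arm moves only by the tool carry_out, never from a script. Its argument "plan" is a list of rows, each an object of numbers: "dx", "dy", "dz": the shift along the tool's x, y, z in m; "ax", "ay", "az": the turn, a rotation vector about the tool's x, y, z in rad; "gripper": the finger opening in m, from 0 to 0.0854. In form: [{"dx": .., "dy": .., "dz": .., "ax": .., "ay": .., "az": .., "gripper": ..}, ...]. A call has 1 to 10 rows; each row shifts and turns the commanded pose from where the row before left it, along the tool's axes as they then stand; what a row does not reach is not made up. A row lasts 1/10 s, in which the tool goes at most 50 mm and 8.59 degrees, less where a joint would pass 70% of its speed; a pose out of reach is approached as far as the arm can. A call with a gripper value outside its range is refused whole. The fingers move at their own pace and stop on an object; "force" is the grip in N (left out, the last holds). Time passes only in rows, so rows that do not move let the fingers close. It gives the time, the measured TCP pose, the force and the opening at its end, in the units of the state.
- arm.read_state(): the state, without advancing time (a new reading comes with each control period).
- arm.capture(name): name is "side" or "top" or "wrist"; returns a dict with "img" (420x560x3 uint8, red, green, blue), "range_z" (420x560 float32, m along the optical axis (not along the pixel's ray), 0 where there is no reading), "intrinsics" (3x3 intrinsics, pixels), "k1" (the pictures are not rectified: a ray, as slopes to the right and down, at radius r is drawn at 1 + k1 r^2 times it, then the intrinsics apply), "camera_from_world" (4x4, takes a point from world to camera coordinates). Camera axes: x right, y up, looking along -z (the intrinsics and any distortion apply to the point x, -y, -z); pixel columns grow to the right and rows downward; lengths in m; the calibration is good to about 2 mm. A picture is of the moment at which its call begins.
- arm.hand_in(): hands the job in, once; it reports no verdict.
The state is a dict: "time_s": time; "qpos": joint angles; "qd": joint speeds; "effort": joint torques, N m; "tcp_pos": TCP position; "tool_rot": TCP orientation; "contact_force": force on the tool from outside, world axes, zero at the start; "ft_torque": the same for the moment, N m; "grip_width": opening from 0.0 (shut) to 1.0 (fully open).
Only numpy, scipy, OpenCV 4.12 (cv2) and the standard library are available. Lean on these libraries where they do the work, as an engineer would, in place of code of your own. Each camera call takes 0.05 s, during which the arm holds its last target.

## Task

Swing the dust extractor's cover flap up by its bar and gently back onto its stop, then draw the filter plate (the one with the tall tab) up out of its slot; leave the flap open and the plain blanking plate in its place. Hold the filter plate upright, tab uppermost, over the middle of the blow-off tray, at the height of the air nozzle and with a broad face square to it, touching neither tray nor nozzle, and finish still holding it there. Do not push the other things on the bench about.

Things in the scene. Friction and masses are not known exactly. Their poses are not given: they have to be found in the camera images.
- extractor: green bench dust extractor, fixed: a filter chamber 108 (x) x 170 (y) x 120 mm high, walls and floor 5 mm, its top closed by the flap; round motor behind (92 mm past the far wall, 88 high), spigot in front (22 mm out, 65 high). Origin: centre of the chamber's underside; x points from the front (robot side) to the hinge. Inside are two slots along x, at y = +36 and -36 mm, with ribs 55 mm high
- flap (a joint): angle of the cover flap: 0 = shut (level), grows as it swings up and back, 1.75 = fully back on its stop, just past upright. It may start ajar by up to 0.2. The hinge is stiff: the flap stays where it is left; about 3 N at the bar moves it
- flap_bar (a point): middle of the steel bar at the flap's front edge: a round bar 9 mm thick, 90 mm long, parallel to the hinge, 36 mm out from the flap's edge on two side rods, in the flap's plane, so there is an open gap between bar and flap. The bar goes round the hinge on a 146 mm radius
- flap_hinge (a point): middle of the flap's hinge line, along the top of the chamber's far wall (54 mm behind the chamber's centre, 122 mm above the bench); its y axis is the hinge line, parallel to the extractor's y. The flap is 110 x 172 mm, 4 mm thick
- filter_plate: filter plate on edge in one of the two slots: aluminium frame 90 mm long (x), 12 thick (y, normal of its broad ribbed faces), 68 tall, and centred on top a tab 40 long, 10 thick, 36 tall (104 in all, reaching 109 above the bench); about 0.16 kg. 1.5 mm play either side in the slot. Origin: centre of its underside; z towards the tab
- filter_tab (a point): point to grip in the filter plate's tab: on its middle, 88 mm above the plate's underside, 16 mm below the tab's top
- filter_face (a point): centre of the filter plate's frame, 34 mm above its underside
- blank_plate: plain steel blanking plate without a tab, 90 x 12 x 55 mm, standing in the other slot; stays there. Origin: centre of its underside
- tray: blow-off tray, fixed: open steel tray 180 (x) x 160 (y) x 45 mm high, walls 4 mm; origin: centre of its underside, x points from the middle towards the air nozzle, which stands on a post outside the tray's far end, 107 mm from the middle, 140 mm tall.
- tray_middle (a point): middle of the tray's mouth, at rim height (45 mm above the bench)
- nozzle_tip (a point): mouth of the brass air nozzle, 74 mm from the tray's middle, 130 mm above the bench; it blows level towards the middle of the tray, along the tray's -x
- offcut: bystander: a pale wood offcut, 75 x 35 x 28 mm, lying between the extractor and the tray
- tape: bystander: a roll of paper tape, 54 mm across, 22 mm high, lying flat between the extractor and the tray
- screwdriver: bystander: a screwdriver lying near the robot
- mallet: bystander: a small hammer lying at the left edge of the work area
- brush: bystander: a bench brush lying at the right edge of the work area
- glue: bystander: a white glue bottle, 60 mm across and 150 mm tall, standing at the back
- wax_jar: bystander: a jar, 72 mm across and 70 mm tall, standing at the back

How it is judged:
On the way, in this order (a step that is already met when the one before it is completed fails the run):
1. the flap is fully back on its stop (value of joint flap above 1.6 rad), for 0.2 s.
2. the filter plate is drawn clear of the chamber, in the fingers, the flap still open (value of joint flap above 1.6 rad and contact force between the fingers and filter_plate above 1 N and height (world z) of filter_plate above 0.122 m), for 0.1 s.
3. the filter plate is held before the nozzle (contact force between the fingers and filter_plate above 1 N and horizontal distance between filter_face and tray_middle below 0.04 m and height (world z) of filter_face between 0.1 and 0.16 m and angle between filter_plate's own z axis and vertical below 0.2 rad and angle between the y axis of filter_plate and the x axis of tray, either way round below 0.25 rad and contact force between filter_plate and tray below 0.2 N), for 0.2 s.
At the end, for the whole second after the job is handed in: Filter plate still in the fingers, at rest, upright within 0.2 rad, frame centre within 40 mm of the tray's middle and 100-160 mm above the bench, broad face square to the nozzle within 0.25 rad, clear of the tray; flap open past 1.6 rad; blanking plate within 20 mm of its place (all of step 3 and value of joint flap above 1.6 rad and linear speed of filter_plate below 0.02 m/s and distance of blank_plate from where it was at the start of the episode below 0.02 m); the arm keeps its last pose, push and grip.
It fails at once if the flap is slammed (faster than 2.5 rad/s) (velocity of joint flap above 2.5 rad/s or velocity of joint flap below -2.5 rad/s).
It fails at once if the blanking plate is taken out of its slot or shifted more than 20 mm (distance of blank_plate from where it was at the start of the episode above 0.02 m).
It fails at once if something else on the bench is pushed more than 30 mm (distance of any of offcut, tape, screwdriver, mallet, brush, glue, wax_jar from where it was at the start of the episode above 0.03 m).
It also fails if it takes over 64 s, if anything falls off the work surface, if the arm or the gripper's body presses on something with over 40 N, if the wrist force passes 120 N, or if a joint passes its speed limit or range.

## Working session

There is one attempt and no reset: what is moved stays moved. The work goes in short steps, Python scripts to look and compute and a tool call to move; the robot and the scene stay as the last step left them, time stands still between calls to the robot, and variables do not carry over. Pictures are saved under pics/ and viewed, and the job is handed in when it is done.

Besides the shell and the picture viewer there is one more tool, called after "Request:" in YAML: its name, and indented under it one key for each argument. carry_out: Moves the arm, as the interface text tells. Its arguments: {"type":"object","properties":{"plan":{"type":"array"},"force":{"type":"number"}},"required":["plan"]}

```bash
mkdir -p pics; cat > h.py <<'E'
import numpy as np, cv2
from workcell import arm
def cap(n,fn):
    c=arm.capture(n); cv2.imwrite('pics/'+fn+'.png',c['img'][:,:,::-1]); np.savez(fn+'.npz',**c); return c
def world(c,u,v,d=None,plane=None):
    K=np.array(c['intrinsics']);k1=float(c['k1']);T=np.linalg.inv(c['camera_from_world'])
    x=(u-K[0,2])/K[0,0];y=(v-K[1,2])/K[1,1]
    rd=np.hypot(x,y);r=rd
    for _ in range(20): r=rd/(1+k1*r*r)
    s=r/rd if rd>0 else 1
    x*=s;y*=s
    ray=T[:3,:3]@np.array([x,-y,-1]);o=T[:3,3]
    if plane is not None: d=(plane-o[2])/ray[2]
    if d is None: return o,ray
    return o+d*ray
def cloud(c):
    K=np.array(c['intrinsics']);k1=float(c['k1']);T=np.linalg.inv(c['camera_from_world'])
    v,u=np.mgrid[0:420,0:560].astype(float)
    x=(u-K[0,2])/K[0,0];y=(v-K[1,2])/K[1,1];rd=np.hypot(x,y);r=rd.copy()
    for _ in range(20): r=rd/(1+k1*r*r)
    s=np.where(rd>0,r/np.maximum(rd,1e-9),1)
    d=c['range_z']
    P=np.stack([x*s*d,-y*s*d,-d],-1)@T[:3,:3].T+T[:3,3]
    P[d<=0]=np.nan
    return P
E
python3 - <<'E'
from h import *
for n in ['side','top','wrist']:
    c=cap(n,n+'0'); print(n,c['intrinsics'],c['k1'],np.round(c['camera_from_world'],3))
s=arm.read_state(); print(s)
E
```

```text
side [[411.22489727   0.         280.48629028]
 [  0.         411.22489727 209.62990691]
 [  0.           0.           1.        ]] -0.012427300781117305 [[-0.776 -0.63  -0.009  0.421]
 [ 0.457 -0.572  0.681 -0.326]
 [-0.434  0.525  0.732 -1.029]
 [ 0.     0.     0.     1.   ]]
top [[491.78144165   0.         281.35711864]
 [  0.         491.78144165 210.85495644]
 [  0.           0.           1.        ]] -0.10911685363805008 [[ 0.009 -1.     0.02  -0.017]
 [ 0.985  0.013  0.169 -0.556]
 [-0.17   0.018  0.985 -1.222]
 [ 0.     0.     0.     1.   ]]
wrist [[300.83760242   0.         278.34148279]
 [  0.         300.83760242 210.80728085]
 [  0.           0.           1.        ]] -0.06221571072521925 [[ 0.444 -0.896  0.    -0.5  ]
 [ 0.865  0.429 -0.26   0.033]
 [ 0.233  0.116  0.966 -0.379]
 [ 0.     0.     0.     1.   ]]
{'time_s': 0.15, 'qpos': array([-1.11002288e+00,  2.13261278e-01, -3.48832713e-02,  1.32351187e+00,
        2.33022907e-05,  1.57078996e+00]), 'qd': array([ 0.00106673, -0.00106571,  0.00241444, -0.00088944,  0.00025136,
        0.00167157]), 'effort': array([-8.79570562e-04, -6.86409473e+01,  4.87247801e+01,  1.32019445e-02,
       -9.11297934e-05,  1.23362295e-05]), 'tcp_pos': array([ 0.22219869, -0.44759064,  0.19553336]), 'tool_rot': array([-1.57077302e+00,  8.60091565e-04, -1.11001651e+00]), 'contact_force': array([ 0.34819133,  0.23452063, -0.33078813]), 'ft_torque': array([0.02244901, 0.01442318, 0.004682  ]), 'grip_width': 1.001457931740044}
```

View pics/top0.png

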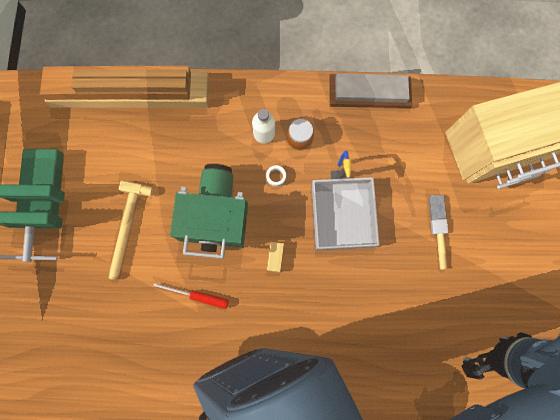

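View pics/side0.png

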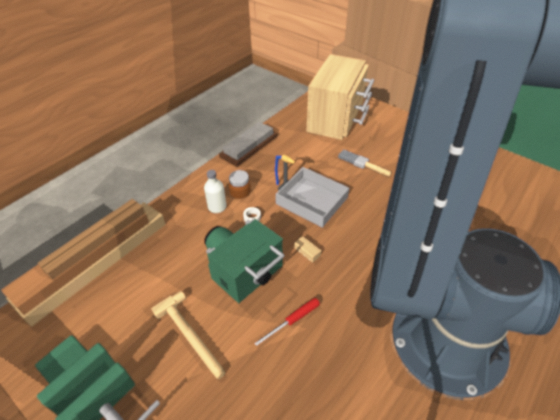

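View pics/wrist0.png

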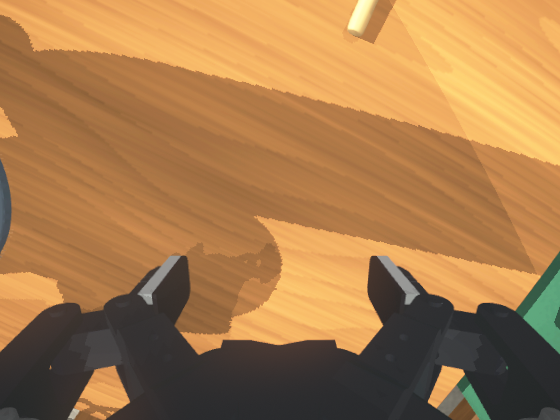

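The top view shows the flap shut or nearly so (roughly 172–245, 192–247), its bar at (203,253), the tray at (345,213) and the nozzle near (345,162). Next I'll measure these.

```bash
python3 - <<'E'
from h import *
c=dict(np.load('top0.npz')); P=cloud(c); im=c['img']
big=cv2.resize(im[130:300,150:400],None,fx=3.2,fy=3.2,interpolation=cv2.INTER_CUBIC)
cv2.imwrite('pics/topcrop0.png',big[:,:,::-1])
hsv=cv2.cvtColor(im,cv2.COLOR_RGB2HSV)
g=(hsv[...,0]>50)&(hsv[...,0]<90)&(hsv[...,1]>80)
g[:, :160]=0; g[:,300:]=0
m=g&(P[...,2]>0.10)&(P[...,2]<0.18)
# flap plane
for zlo in [0]:
    q=P[m]; print(len(q),q.min(0),q.max(0),np.median(q,0))
    A=np.c_[q[:,:2],np.ones(len(q))]; s=np.linalg.lstsq(A,q[:,2],rcond=None)[0]; r=q[:,2]-A@s
    k=abs(r)<0.01
    s=np.linalg.lstsq(A[k],q[k,2],rcond=None)[0]; print('plane',s, np.std(r[k]))
    k=(abs(q[:,2]-A@s)<0.008)
    mm=np.zeros_like(m,np.uint8); idx=np.argwhere(m)[k]; mm[idx[:,0],idx[:,1]]=1
    mm=cv2.morphologyEx(mm,cv2.MORPH_OPEN,np.ones((5,5)))
    pix=np.argwhere(mm>0); R=cv2.minAreaRect(pix[:,::-1].astype(np.float32)); print(R)
    for b in cv2.boxPoints(R): 
        print(b)
    qq=P[mm>0]
    R=cv2.minAreaRect((qq[:,:2]*1000).astype(np.float32)); print('world rect',R, cv2.boxPoints(R))
for row in range(240,262,2): print(row,[ (u,np.round(P[row,u],3).tolist()) for u in (195,205,215)])
# tray rim
t=(P[...,2]>0.03)&(P[...,2]<0.06); t[:,:300]=0;t[:,400:]=0;t[:170]=0;t[260:]=0
q=P[t]; R=cv2.minAreaRect((q[:,:2]*1000).astype(np.float32)); print('tray',len(q),R,cv2.boxPoints(R))
t=(P[...,2]>0.08); t[:,320:] &=True; t[:,:320]=0;t[:,400:]=0;t[:140]=0;t[200:]=0
for a in np.argwhere(t)[::4]: print(a,np.round(P[a[0],a[1]],3),im[a[0],a[1]])
E
```

```text
3049 [0.46502395 0.07932994 0.10079421] [0.58322559 0.25588271 0.13491268] [0.52442767 0.16690713 0.12701431]
plane [-0.01853845  0.00367747  0.13605168] 0.0023583221057683935
((207.90594482421875, 216.94061279296875), (70.24962615966797, 45.0751838684082), 5.710592269897461)
[170.71288 235.8713 ]
[175.19801 191.0198 ]
[245.09901 198.00992]
[240.61388 242.86142]
world rect ((525.8219604492188, 167.80068969726562), (169.65025329589844, 110.23068237304688), 85.3866195678711) [[464.06256   87.6834  ]
 [573.9361    78.817375]
 [587.58136  247.91797 ]
 [477.70782  256.784   ]]
240 [(195, [0.476, 0.206, 0.067]), (205, [0.473, 0.178, 0.091]), (215, [0.469, 0.148, 0.132])]
242 [(195, [0.477, 0.216, 0.001]), (205, [0.47, 0.18, 0.073]), (215, [0.471, 0.156, 0.066])]
244 [(195, [0.472, 0.216, 0.005]), (205, [0.466, 0.181, 0.068]), (215, [0.467, 0.157, 0.056])]
246 [(195, [0.467, 0.216, 0.005]), (205, [0.461, 0.181, 0.063]), (215, [0.463, 0.157, 0.053])]
248 [(195, [0.461, 0.216, 0.002]), (205, [0.456, 0.181, 0.066]), (215, [0.457, 0.157, 0.056])]
250 [(195, [0.456, 0.216, 0.001]), (205, [0.452,
[... 2043 characters left out ...]
168 342] [ 0.662 -0.164  0.087] [107  95  88]
[168 346] [ 0.65  -0.167  0.135] [254 232  96]
[168 350] [ 0.649 -0.176  0.138] [201 154  71]
[169 344] [ 0.657 -0.167  0.096] [191 149  86]
[169 348] [ 0.646 -0.171  0.139] [254 226  94]
[170 342] [ 0.659 -0.165  0.08 ] [97 95 92]
[170 346] [ 0.645 -0.167  0.133] [255 238  97]
[170 350] [ 0.644 -0.176  0.139] [193 148  68]
[171 346] [ 0.642 -0.166  0.136] [255 238  95]
[171 350] [ 0.643 -0.177  0.133] [183 139  62]
[172 349] [ 0.639 -0.173  0.14 ] [238 186  77]
[173 348] [ 0.638 -0.172  0.132] [255 229  94]
[174 348] [ 0.634 -0.171  0.136] [255 229  96]
[175 348] [ 0.632 -0.171  0.136] [255 229  95]
[176 348] [ 0.63  -0.171  0.134] [252 208  83]
```

View pics/topcrop0.png

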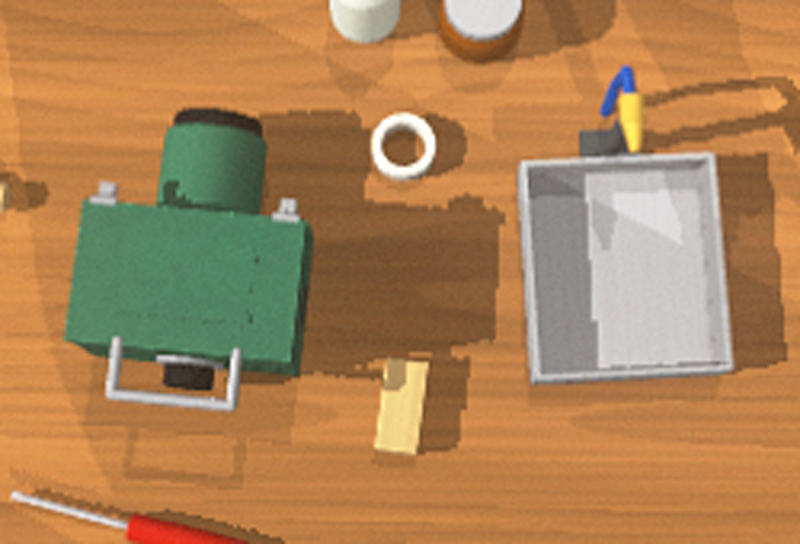

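The flap rectangle is 170×110 mm, as the text says. Its yaw is about −0.08 and the hinge comes out near (0.581, 0.163). The bar, measured at (0.4355, 0.172), agrees with that. The tray middle is near (0.555, −0.176) with yaw +0.06, and the nozzle tip at (0.629, −0.171) fits. Now I'll move above the bar.

Request:
carry_out:
  plan:
    - {"dy":-0.012,"ay":-0.147}
    - {"dy":-0.012,"ay":-0.147}
    - {"dy":-0.012,"ay":-0.147}
    - {"dy":-0.012,"ay":-0.147}
    - {"dy":-0.012,"ay":-0.147}
    - {"dy":-0.012,"ay":-0.147}
    - {"dy":-0.012,"ay":-0.147}
    - {}

```text
validation failed for argument at $.pl...
```

Request:
carry_out:
  plan:
    - {"dx":0.008,"dz":0.03}
    - {"dx":0.008,"dz":0.03}
    - {"dx":0.008,"dz":0.03}
    - {"dx":0.008,"dz":0.03}
    - {"dx":0.008,"dz":0.03}
    - {"dx":0.008,"dz":0.03}
    - {"dx":0.008,"dz":0.03}
    - {"dx":0.008,"dz":0.03}
    - {"dx":0.008,"dz":0.03}
    - {"dx":0.008,"dz":0.03}

```text
validation failed for argument at $.pl...
```

Request:
carry_out:
  plan:
    - {"dx":0.008,"dz":0.03}
    - {"dx":0.008,"dz":0.03}
    - {"dx":0.008,"dz":0.03}
    - {"dx":0.008,"dz":0.03}
    - {"dx":0.008,"dz":0.03}
    - {"dx":0.008,"dz":0.03}
    - {"dx":0.008,"dz":0.03}
    - {"dx":0.008,"dz":0.02}
    - {}
    - {}

```text
validation failed for argument at $.pl...
```

```bash
python3 - <<'E'
from h import *
c=cap('wrist','wrist1'); s=arm.read_state(); print(s['tcp_pos'],s['tool_rot'],s['qpos'],s['time_s'])
E
```

```text
[ 0.2222226  -0.44765157  0.19561399] [-1.57081066e+00  6.72289512e-04 -1.11003615e+00] [-1.11000783e+00  2.13191991e-01 -3.47673644e-02  1.32350926e+00
 -1.43142471e-05  1.57082464e+00] 0.2
```

View pics/wrist1.png

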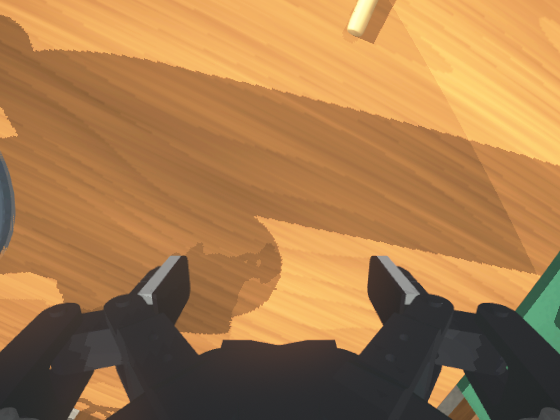

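The moves were refused, and the wrist picture shows nothing has changed. A row probably needs all seven fields, so I'll try one row.

Request:
carry_out:
  plan:
    - {"dx":0,"dy":-0.012,"dz":0,"ax":0,"ay":-0.147,"az":0,"gripper":0.085}

```text
time_s: 0.3
tcp_pos: [0.2219, -0.4471, 0.2067]
tool_rot: [-1.57, 0.003, -0.963]
contact_force: [0.2, 0.1, 1.2]
grip_width: 0.994
```

Request:
carry_out:
  plan:
    - {"dx":0,"dy":-0.012,"dz":0,"ax":0,"ay":-0.147,"az":0,"gripper":0.085}
    - {"dx":0,"dy":-0.012,"dz":0,"ax":0,"ay":-0.147,"az":0,"gripper":0.085}
    - {"dx":0,"dy":-0.012,"dz":0,"ax":0,"ay":-0.147,"az":0,"gripper":0.085}
    - {"dx":0,"dy":-0.012,"dz":0,"ax":0,"ay":-0.147,"az":0,"gripper":0.085}
    - {"dx":0,"dy":-0.012,"dz":0,"ax":0,"ay":-0.147,"az":0,"gripper":0.085}
    - {"dx":0,"dy":-0.012,"dz":0,"ax":0,"ay":-0.147,"az":0,"gripper":0.085}
    - {"dx":0,"dy":0,"dz":0,"ax":0,"ay":0,"az":0,"gripper":0.085}

```text
time_s: 1.0
tcp_pos: [0.2226, -0.4483, 0.281]
tool_rot: [-1.572, -0.001, -0.078]
contact_force: [0.8, -1.2, 0.1]
grip_width: 0.996
```

Request:
carry_out:
  plan:
    - {"dx":0.008,"dy":0,"dz":0.03,"ax":0,"ay":0,"az":0,"gripper":0.085}
    - {"dx":0.008,"dy":0,"dz":0.03,"ax":0,"ay":0,"az":0,"gripper":0.085}
    - {"dx":0.008,"dy":0,"dz":0.03,"ax":0,"ay":0,"az":0,"gripper":0.085}
    - {"dx":0.008,"dy":0,"dz":0.03,"ax":0,"ay":0,"az":0,"gripper":0.085}
    - {"dx":0.008,"dy":0,"dz":0.03,"ax":0,"ay":0,"az":0,"gripper":0.085}
    - {"dx":0.008,"dy":0,"dz":0.03,"ax":0,"ay":0,"az":0,"gripper":0.085}
    - {"dx":0.008,"dy":0,"dz":0.03,"ax":0,"ay":0,"az":0,"gripper":0.085}
    - {"dx":0.008,"dy":0,"dz":0.03,"ax":0,"ay":0,"az":0,"gripper":0.085}
    - {"dx":0.008,"dy":0,"dz":0.03,"ax":0,"ay":0,"az":0,"gripper":0.085}
    - {"dx":0.008,"dy":0,"dz":0.03,"ax":0,"ay":0,"az":0,"gripper":0.085}

```text
time_s: 2.0
tcp_pos: [0.3263, -0.154, 0.2792]
tool_rot: [-1.571, 0.0, -0.087]
contact_force: [0.9, -0.4, 1.1]
grip_width: 0.996
```

Request:
carry_out:
  plan:
    - {"dx":0.008,"dy":0,"dz":0.03,"ax":0,"ay":0,"az":0,"gripper":0.085}
    - {"dx":0.008,"dy":0,"dz":0.03,"ax":0,"ay":0,"az":0,"gripper":0.085}
    - {"dx":0.008,"dy":0,"dz":0.03,"ax":0,"ay":0,"az":0,"gripper":0.085}
    - {"dx":0.008,"dy":0,"dz":0.03,"ax":0,"ay":0,"az":0,"gripper":0.085}
    - {"dx":0.008,"dy":0,"dz":0.03,"ax":0,"ay":0,"az":0,"gripper":0.085}
    - {"dx":0.008,"dy":0,"dz":0.03,"ax":0,"ay":0,"az":0,"gripper":0.085}
    - {"dx":0.008,"dy":0,"dz":0.03,"ax":0,"ay":0,"az":0,"gripper":0.085}
    - {"dx":0.008,"dy":0,"dz":0.02,"ax":0,"ay":0,"az":0,"gripper":0.085}
    - {"dx":0,"dy":0,"dz":0,"ax":0,"ay":0,"az":0,"gripper":0.085}
    - {"dx":0,"dy":0,"dz":0,"ax":0,"ay":0,"az":0,"gripper":0.085}

```text
time_s: 3.0
tcp_pos: [0.4084, 0.0688, 0.2792]
tool_rot: [-1.571, 0.001, -0.083]
contact_force: [-0.3, -0.2, -0.3]
grip_width: 0.996
```

```bash
python3 - <<'E'
from h import *
c=cap('wrist','wrist2'); s=arm.read_state(); print(s['tcp_pos'],s['tool_rot'],s['qpos'],s['time_s'])
E
```

```text
[0.40834252 0.06841652 0.27944271] [-1.57110173e+00  7.65604517e-04 -8.34421352e-02] [ 1.66095600e-01  3.70203790e-02 -2.71150344e-02  1.50747823e+00
 -1.06874126e-04  1.82033399e+00] 3.05
```

View pics/wrist2.png

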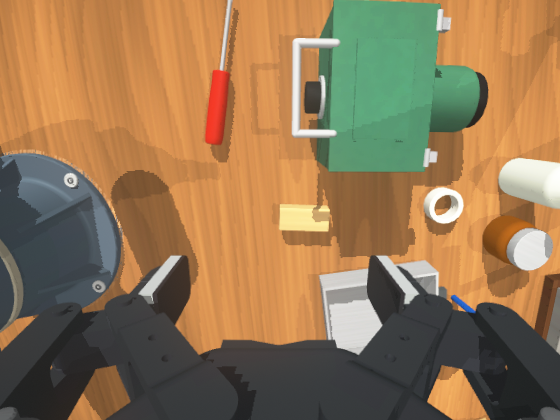

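The wrist view shows the bar as a vertical stroke at column ≈296, rows 40–135. The flap spans columns 320–440. I'll triangulate it with the top view.

```bash
cat >> h.py <<'E'
def tri(a,b):
    (o1,r1),(o2,r2)=a,b
    A=np.c_[r1,-r2]; t=np.linalg.lstsq(A,o2-o1,rcond=None)[0]
    p,q=o1+t[0]*r1,o2+t[1]*r2; return (p+q)/2,np.linalg.norm(p-q)
E
python3 - <<'E'
from h import *
w=dict(np.load('wrist2.npz')); t=dict(np.load('top0.npz'))
def bright(c,sl):
    hsv=cv2.cvtColor(c['img'],cv2.COLOR_RGB2HSV)
    m=((hsv[...,1]<60)&(hsv[...,2]>130)).astype(np.uint8); z=np.zeros_like(m); z[sl]=m[sl]; return z
m=bright(w,np.s_[30:145,285:345]); ys,xs=np.nonzero(m); print(len(xs),xs.min(),xs.max(),ys.min(),ys.max())
b=[(r,xs[ys==r].min(),xs[ys==r].max()) for r in range(ys.min(),ys.max()+1,8) if (ys==r).any()]; print(b)
m2=bright(t,np.s_[235:265,180:230]); y2,x2=np.nonzero(m2); print(len(x2),x2.min(),x2.max(),y2.min(),y2.max())
print([(u,y2[x2==u].min(),y2[x2==u].max()) for u in range(x2.min(),x2.max()+1,4) if (x2==u).any()])
P=cloud(w)
mm=(m>0); q=P[mm]; q=q[(q[:,2]>.1)]; print(np.round(np.nanmedian(q,0),4))
for r in range(45,131,15): print(r,np.round(P[r,296],4),np.round(P[r,350],4),np.round(P[r,420],4))
E
```

```text
1708 292 340 38 137
[(38, np.int64(296), np.int64(333)), (46, np.int64(292), np.int64(337)), (54, np.int64(292), np.int64(300)), (62, np.int64(293), np.int64(300)), (70, np.int64(292), np.int64(300)), (78, np.int64(292), np.int64(324)), (86, np.int64(292), np.int64(325)), (94, np.int64(292), np.int64(325)), (102, np.int64(292), np.int64(324)), (110, np.int64(292), np.int64(323)), (118, np.int64(292), np.int64(319)), (126, np.int64(292), np.int64(299)), (134, np.int64(292), np.int64(336))]
254 183 224 235 257
[(183, np.int64(249), np.int64(253)), (187, np.int64(235), np.int64(254)), (191, np.int64(252), np.int64(254)), (195, np.int64(253), np.int64(255)), (199, np.int64(241), np.int64(255)), (203, np.int64(241), np.int64(256)), (207, np.int64(241), np.int64(256)), (211, np.int64(242), np.int64(256)), (215, np.int64(254), np.int64(257)), (219, np.int64(255), np.int64(257)), (223, np.int64(238), np.int64(253))]
[0.4405 0.1807 0.1293]
45 [0.4391 0.216  0.1304] [0.4943 0.2132 0.1257] [0.5666 0.2088 0.1263]
60 [0.438  0.2019 0.1307] [0.4935 0.1986 0.1267] [0.5669 0.1943 0.1258]
75 [0.437  0.1876 0.1306] [0.4929 0.184  0.1267] [0.5667 0.1793 0.1266]
90 [0.436  0.1731 0.1298] [0.4921 0.169  0.1282] [0.5674 0.1644 0.1254]
105 [0.435  0.1583 0.1296] [0.4921 0.1542 0.1261] [0.5668 0.149  0.1273]
120 [0.4338 0.1432 0.131 ] [0.4914 0.1388 0.127 ] [0.568  0.1335 0.1254]
```

```bash
python3 - <<'E'
from h import *
w=dict(np.load('wrist2.npz')); t=dict(np.load('top0.npz'))
print(tri(world(w,296.2,87.5),world(t,203.8,254.5)))
print('wrist bar ray at z=.126',world(w,296.2,87.5,plane=.126),world(t,203.8,254.5,plane=.126))
p=world(w,296.2,55,plane=.126)-world(w,296.2,125,plane=.126); print('yaw of bar normal',np.arctan2(-p[0],p[1]))
b=np.array([.4365,.1755]);yaw=-.08;tcp=np.array([.4083,.0684]);d=b-tcp
print('dx dz',d@[np.cos(yaw),np.sin(yaw)],d@[-np.sin(yaw),np.cos(yaw)])
E
```

```text
(array([0.44408977, 0.19052844, 0.01073052]), np.float64(0.00046989159871023526))
wrist bar ray at z=.126 [0.43664112 0.1760429  0.126     ] [0.43469271 0.17469917 0.126     ]
yaw of bar normal -0.07128251222731245
dx dz 0.019550944393635476 0.1090110571149412
```

Triangulating with the top view is ill-conditioned because the two rays are nearly parallel. I'll use the side view for the height instead.

```bash
python3 - <<'E'
from h import *
w=dict(np.load('wrist2.npz')); c=dict(np.load('side0.npz'))
im=cv2.resize(c['img'][200:320,190:340],None,fx=5,fy=5,interpolation=cv2.INTER_CUBIC); cv2.imwrite('pics/sidecrop0.png',im[:,:,::-1])
P=cloud(c)
hsv=cv2.cvtColor(c['img'],cv2.COLOR_RGB2HSV)
m=(hsv[...,1]<60)&(hsv[...,2]>130)
for u in range(246,288,4):
    r=[v for v in range(240,290) if m[v,u]]; print(u,r,[np.round(P[v,u],3).tolist() for v in r[:3]])
E
```

```text
246 [266, 267, 268, 269, 270] [[0.48, 0.212, 0.128], [0.478, 0.215, 0.128], [0.477, 0.216, 0.127]]
250 [269, 270, 271, 272, 273] [[0.466, 0.214, 0.129], [0.464, 0.216, 0.129], [0.461, 0.218, 0.13]]
254 [273, 274, 275, 276, 277, 278, 279, 280, 281] [[0.449, 0.217, 0.131], [0.449, 0.218, 0.128], [0.446, 0.22, 0.128]]
258 [272, 273, 274, 275, 276, 277] [[0.472, 0.18, 0.071], [0.442, 0.21, 0.129], [0.44, 0.213, 0.13]]
262 [269, 270, 271, 272, 273] [[0.47, 0.167, 0.072], [0.44, 0.197, 0.13], [0.436, 0.202, 0.134]]
266 [267, 268, 269, 270] [[0.438, 0.184, 0.13], [0.435, 0.188, 0.132], [0.434, 0.189, 0.13]]
270 [245, 246, 247, 248, 264, 265, 266, 267] [[0.476, 0.125, 0.129], [0.474, 0.126, 0.128], [0.473, 0.128, 0.126]]
274 [248, 249, 250, 251, 260, 261, 262, 263] [[0.462, 0.125, 0.128], [0.458, 0.129, 0.131], [0.458, 0.129, 0.127]]
278 [251, 252, 253, 254, 255, 256, 257, 258, 259, 260] [[0.446, 0.127, 0.13], [0.445, 0.128, 0.128], [0.443, 0.131, 0.128]]
282 [254, 255, 256, 257] [[0.431, 0.129, 0.132], [0.429, 0.132, 0.132], [0.428, 0.133, 0.13]]
286 [] []
```

View pics/sidecrop0.png

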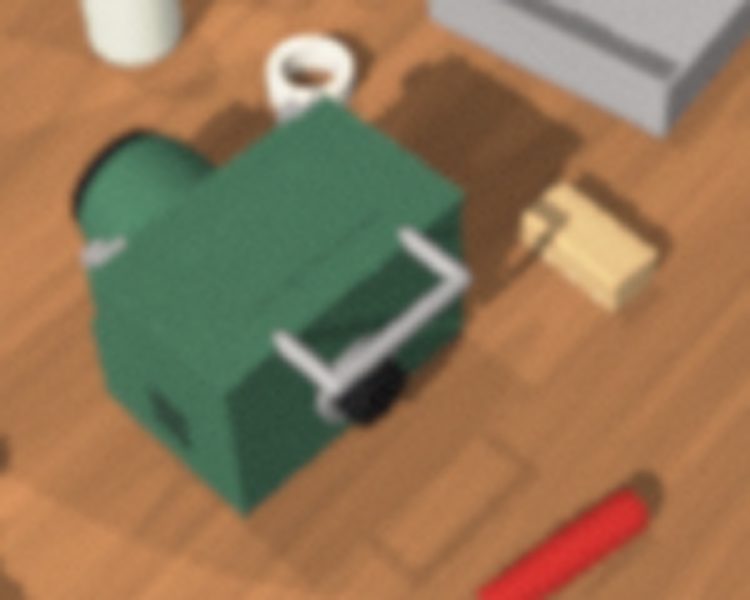

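The side view confirms the bar's top at 0.130, so its centre is at (0.436, 0.175, 0.126). I'll move over it with the fingers partly closed.

Request:
carry_out:
  plan:
    - {"dx":0.004,"dy":0,"dz":0.022,"ax":0,"ay":0,"az":0,"gripper":0.026}
    - {"dx":0.004,"dy":0,"dz":0.022,"ax":0,"ay":0,"az":0,"gripper":0.026}
    - {"dx":0.004,"dy":0,"dz":0.022,"ax":0,"ay":0,"az":0,"gripper":0.026}
    - {"dx":0.004,"dy":0,"dz":0.022,"ax":0,"ay":0,"az":0,"gripper":0.026}
    - {"dx":0.0035,"dy":0,"dz":0.021,"ax":0,"ay":0,"az":0,"gripper":0.026}
    - {"dx":0,"dy":0.03,"dz":0,"ax":0,"ay":0,"az":0,"gripper":0.026}
    - {"dx":0,"dy":0.03,"dz":0,"ax":0,"ay":0,"az":0,"gripper":0.026}
    - {"dx":0,"dy":0.03,"dz":0,"ax":0,"ay":0,"az":0,"gripper":0.026}
    - {"dx":0,"dy":0.02,"dz":0,"ax":0,"ay":0,"az":0,"gripper":0.026}
    - {"dx":0,"dy":0,"dz":0,"ax":0,"ay":0,"az":0,"gripper":0.026}

```text
time_s: 4.05
tcp_pos: [0.4355, 0.1743, 0.1678]
tool_rot: [-1.573, 0.003, -0.084]
contact_force: [-0.5, 0.2, 0.6]
grip_width: 0.305
```

```bash
python3 - <<'E'
from h import *
c=cap('wrist','wrist3'); cap('side','side3'); s=arm.read_state(); print(s['tcp_pos'],s['tool_rot'],s['grip_width'],s['time_s'])
E
```

```text
[0.43705586 0.17517366 0.17061517] [-1.57078427e+00 -2.19282498e-04 -8.28788640e-02] 0.3036120750068122 4.15
```

View pics/wrist3.png

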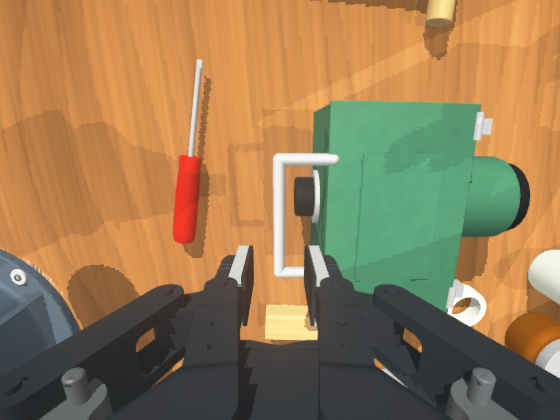

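The wrist view shows the bar at column 280, centred between the fingertips (≈252 and 307). I'll descend and grip lightly.

Request:
carry_out:
  plan:
    - {"dx":0,"dy":0.015,"dz":0,"ax":0,"ay":0,"az":0,"gripper":0.026}
    - {"dx":0,"dy":0.015,"dz":0,"ax":0,"ay":0,"az":0,"gripper":0.026}
    - {"dx":0,"dy":0.015,"dz":0,"ax":0,"ay":0,"az":0,"gripper":0.026}
    - {"dx":0,"dy":0.013,"dz":0,"ax":0,"ay":0,"az":0,"gripper":0.026}
    - {"dx":0,"dy":0,"dz":0,"ax":0,"ay":0,"az":0,"gripper":0.026}
    - {"dx":0,"dy":0,"dz":0,"ax":0,"ay":0,"az":0,"gripper":0.026}
  force: 20

```text
time_s: 4.75
tcp_pos: [0.4377, 0.1759, 0.1132]
tool_rot: [-1.57, -0.001, -0.082]
contact_force: [-0.6, -0.0, -0.3]
grip_width: 0.304
```

Request:
carry_out:
  plan:
    - {"dx":0,"dy":0,"dz":0,"ax":0,"ay":0,"az":0,"gripper":0.0}
    - {"dx":0,"dy":0,"dz":0,"ax":0,"ay":0,"az":0,"gripper":0.0}
    - {"dx":0,"dy":0,"dz":0,"ax":0,"ay":0,"az":0,"gripper":0.0}
    - {"dx":0,"dy":0,"dz":0,"ax":0,"ay":0,"az":0,"gripper":0.0}
  force: 20

```text
time_s: 5.15
tcp_pos: [0.4371, 0.1759, 0.1122]
tool_rot: [-1.571, -0.0, -0.081]
contact_force: [0.3, -0.6, -0.3]
grip_width: 0.001
```

```bash
python3 - <<'E'
from h import *
c=cap('wrist','wrist4'); s=arm.read_state(); print(s['tcp_pos'],s['tool_rot'],s['grip_width'],s['time_s'],s['contact_force'])
p=s['tcp_pos']+[0,0,.014]; a=.02; r=.146
prev=p; 
# arc rows: world du (extractor x), dz up
th=np.linspace(a,1.75,25); pts=np.c_[-np.cos(th),np.sin(th)]*r
print(np.round(np.diff(pts,axis=0)*1000,1).tolist())
E
```

```text
[0.43709136 0.17588546 0.11207904] [-1.57068019e+00 -2.42662545e-04 -8.10164370e-02] -0.003730984946738984 5.2 [-0.06638618 -0.21862213 -0.88402266]
[[0.6, 10.5], [1.3, 10.4], [2.1, 10.3], [2.8, 10.1], [3.6, 9.9], [4.3, 9.6], [4.9, 9.3], [5.6, 8.9], [6.2, 8.5], [6.8, 8.0], [7.4, 7.5], [7.9, 7.0], [8.4, 6.4], [8.8, 5.7], [9.2, 5.1], [9.5, 4.4], [9.8, 3.7], [10.1, 3.0], [10.3, 2.3], [10.4, 1.5], [10.5, 0.8], [10.5, 0.0], [10.5, -0.7], [10.4, -1.5]]
```

View pics/wrist4.png

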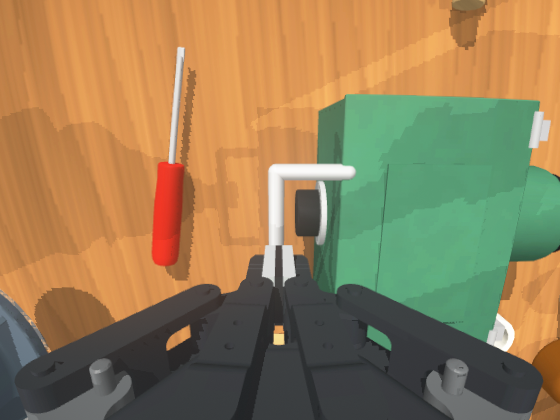

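The fingers read fully shut, so the bar may not be between them. I'll check from the side.

```bash
python3 - <<'E'
from h import *
c=cap('side','side4'); t=cap('top','top4')
a=cv2.resize(c['img'][180:320,200:340],(560,560),interpolation=cv2.INTER_CUBIC)
cv2.imwrite('pics/side4c.png',a[:,:,::-1])
E
```

```text
(no output)
```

View pics/side4c.png

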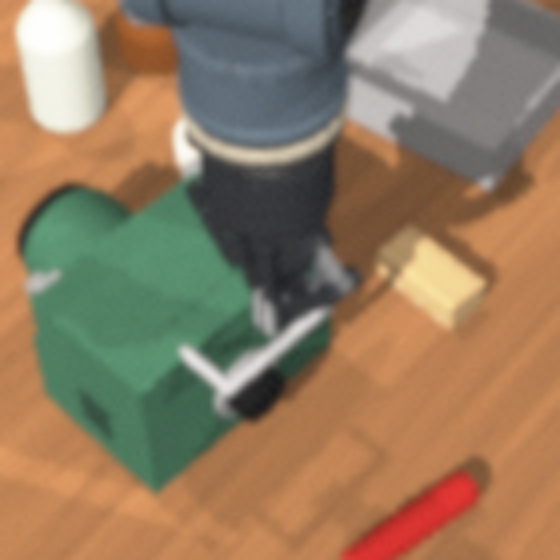

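View pics/top4.png

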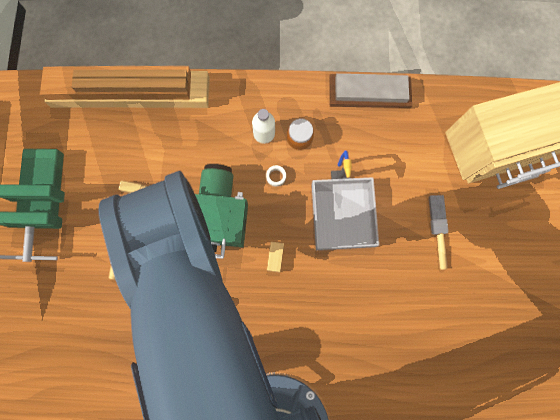

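```bash
python3 - <<'E'
from h import *
c=dict(np.load('side4.npz'))
def proj(c,p):
    q=c['camera_from_world']@np.r_[p,1]; x,y=q[0]/-q[2],-q[1]/-q[2]; r2=x*x+y*y; k=1+float(c['k1'])*r2; K=c['intrinsics']
    return K[0,0]*x*k+K[0,2],K[1,1]*y*k+K[1,2]
for z in (.112,.126,.131,.15): print(z,proj(c,[.437,.176,z]))
P=cloud(c)
for v in range(240,285,3): print(v,[np.round(P[v,u],3).tolist() for u in (262,266,270,274)],c['img'][v,266])
a=cv2.resize(c['img'][225:295,230:310],(800,700)[:2],interpolation=cv2.INTER_NEAREST); a=cv2.resize(a,(640,560))
a=np.clip(a.astype(float)**.6*9,0,255).astype(np.uint8)
cv2.imwrite('pics/side4d.png',a[:,:,::-1])
w=dict(np.load('wrist4.npz'));Q=cloud(w)
for v in range(200,290,8): print(v,[np.round(Q[v,u],3).tolist() for u in (270,276,282)])
E
```

```text
0.112 (np.float64(268.73853513174384), np.float64(269.1667188703411))
0.126 (np.float64(268.57267948404274), np.float64(265.96701869277706))
0.131 (np.float64(268.5126477496089), np.float64(264.8087750426522))
0.15 (np.float64(268.2805951500258), np.float64(260.33105211626935))
240 [[0.445, 0.185, 0.233], [0.425, 0.194, 0.257], [0.419, 0.186, 0.254], [0.406, 0.188, 0.266]] [52 51 56]
243 [[0.443, 0.188, 0.226], [0.423, 0.195, 0.249], [0.419, 0.187, 0.244], [0.406, 0.188, 0.255]] [53 56 58]
246 [[0.442, 0.19, 0.217], [0.427, 0.192, 0.231], [0.42, 0.187, 0.232], [0.407, 0.187, 0.243]] [54 54 57]
249 [[0.446, 0.186, 0.199], [0.428, 0.192, 0.219], [0.421, 0.185, 0.218], [0.423, 0.169, 0.201]] [52 54 56]
252 [[0.477, 0.155, 0.129], [0.433, 0.187, 0.199], [0.422, 0.185, 0.206], [0.415, 0.178, 0.205]] [70 69 71]
255 [[0.472, 0.161, 0.127], [0.434, 0.187, 0.186], [0.424, 0.183, 0.191], [0.406, 0.189, 0.212]] [123 122 121]
258 [[0.472, 0.161, 0.114], [0.435, 0.186, 0.171], [0.424, 0.184, 0.179], [0.407, 0.189, 0.199]] [168 166 163]
261 [[0.472, 0.162, 0.101], [0.436, 0.185, 0.157], [0.425, 0.
[... 967 characters left out ...]
 0.128], [0.438, 0.195, 0.13], [0.441, 0.195, 0.129]]
224 [[0.434, 0.191, 0.129], [0.438, 0.191, 0.13], [0.441, 0.19, 0.128]]
232 [[0.434, 0.186, 0.13], [0.437, 0.186, 0.13], [0.441, 0.185, 0.128]]
240 [[0.433, 0.181, 0.129], [0.437, 0.181, 0.13], [0.44, 0.181, 0.129]]
248 [[nan, nan, nan], [0.438, 0.187, 0.157], [0.44, 0.187, 0.157]]
256 [[0.435, 0.187, 0.166], [0.438, 0.188, 0.167], [0.44, 0.187, 0.166]]
264 [[0.435, 0.188, 0.175], [0.438, 0.187, 0.174], [0.44, 0.187, 0.174]]
272 [[0.435, 0.188, 0.182], [0.438, 0.187, 0.183], [0.44, 0.187, 0.183]]
280 [[0.436, 0.188, 0.19], [0.438, 0.186, 0.186], [0.44, 0.186, 0.187]]
288 [[0.436, 0.189, 0.197], [0.437, 0.182, 0.185], [0.44, 0.182, 0.185]]
```

View pics/side4d.png

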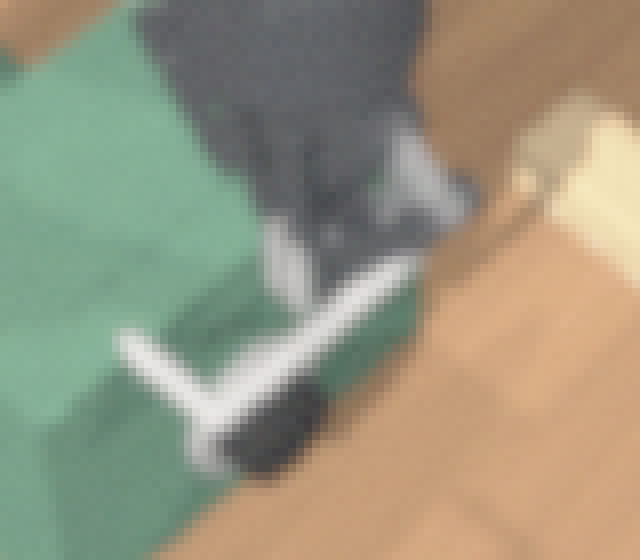

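In both views the shut fingertips stand at z≈0.152, while the reported TCP reads 0.112. The fingers therefore end about 38 mm short of the reported TCP, and they closed above the bar. Their x and y are right. I'll trust the cameras: open, go down about 38 mm more, and check.

Request:
carry_out:
  plan:
    - {"dx":0,"dy":0,"dz":0,"ax":0,"ay":0,"az":0,"gripper":0.028}
    - {"dx":0,"dy":0,"dz":0,"ax":0,"ay":0,"az":0,"gripper":0.028}
    - {"dx":0,"dy":0,"dz":0,"ax":0,"ay":0,"az":0,"gripper":0.028}
    - {"dx":-0.001,"dy":0.01,"dz":0,"ax":0,"ay":0,"az":0,"gripper":0.028}
    - {"dx":0,"dy":0.01,"dz":0,"ax":0,"ay":0,"az":0,"gripper":0.028}
    - {"dx":0,"dy":0,"dz":0,"ax":0,"ay":0,"az":0,"gripper":0.028}

```text
time_s: 5.9
tcp_pos: [0.4349, 0.1755, 0.0901]
tool_rot: [-1.572, 0.002, -0.081]
contact_force: [-0.1, 0.8, 0.7]
grip_width: 0.324
```

```bash
python3 - <<'E'
from h import *
c=cap('wrist','wrist5'); s=arm.read_state(); print(s['tcp_pos'],s['tool_rot'],s['grip_width'],s['time_s'],s['contact_force'])
Q=cloud(c)
for v in range(215,300,6): print(v,[(u,np.round(Q[v,u],3).tolist()) for u in (240,247,276,308,315)])
E
```

```text
[0.43522604 0.17561525 0.09088827] [-1.57163597  0.00167525 -0.08100058] 0.3273012271686116 5.95 [ 0.13404512 -0.26651497 -0.11347607]
215 [(240, [0.399, 0.168, 0.002]), (247, [0.406, 0.168, 0.001]), (276, [0.437, 0.202, 0.129]), (308, [0.457, 0.182, 0.065]), (315, [0.462, 0.181, 0.064])]
221 [(240, [0.398, 0.162, 0.001]), (247, [0.405, 0.162, 0.001]), (276, [0.436, 0.199, 0.129]), (308, [0.457, 0.177, 0.066]), (315, [0.462, 0.177, 0.065])]
227 [(240, [0.398, 0.156, 0.001]), (247, [0.404, 0.155, -0.0]), (276, [0.436, 0.196, 0.13]), (308, [0.457, 0.173, 0.065]), (315, [0.461, 0.172, 0.065])]
233 [(240, [0.397, 0.15, 0.001]), (247, [0.404, 0.15, 0.0]), (276, [0.436, 0.193, 0.13]), (308, [0.456, 0.168, 0.065]), (315, [0.461, 0.168, 0.065])]
239 [(240, [0.396, 0.144, 0.001]), (247, [0.403, 0.144, 0.001]), (276, [0.436, 0.19, 0.13]), (308, [0.456, 0.163, 0.062]), (315, [0.461, 0.163, 0.064])]
245 [(240, [0.418, 0.189, 0.132]), (247, [0.421, 0.188, 0.13]), (276, [0.435, 0.186, 0.129]), (308, [0.451, 0.186, 0.132]), (315, [0.454, 0.186, 0.132])]
251 [(240, [0.419, 0.189, 0.14]), (247, [0.42
[... 628 characters left out ...]
, (276, [0.434, 0.17, 0.13]), (308, [0.45, 0.174, 0.139]), (315, [0.451, 0.186, 0.163])]
281 [(240, [0.422, 0.186, 0.165]), (247, [0.422, 0.178, 0.149]), (276, [0.434, 0.166, 0.129]), (308, [0.449, 0.171, 0.14]), (315, [0.451, 0.184, 0.165])]
287 [(240, [0.421, 0.184, 0.165]), (247, [0.421, 0.175, 0.149]), (276, [0.433, 0.164, 0.131]), (308, [0.449, 0.168, 0.141]), (315, [0.45, 0.182, 0.165])]
293 [(240, [0.421, 0.181, 0.164]), (247, [0.421, 0.172, 0.149]), (276, [0.433, 0.16, 0.13]), (308, [0.449, 0.165, 0.142]), (315, [0.45, 0.179, 0.165])]
299 [(240, [0.421, 0.179, 0.164]), (247, [0.421, 0.17, 0.151]), (276, [0.433, 0.157, 0.13]), (308, [0.457, 0.075, 0.001]), (315, [0.45, 0.176, 0.165])]
```

View pics/wrist5.png

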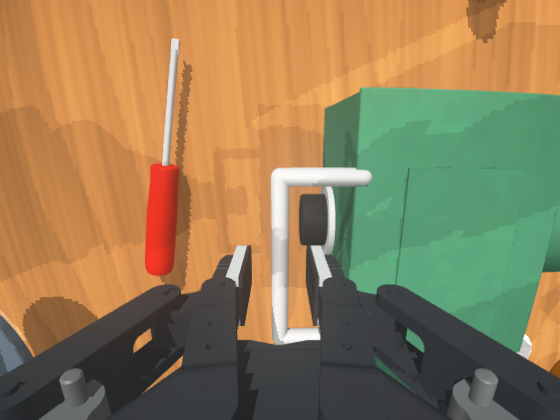

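The wrist view shows the bar at column 280, between the pads at 247 and 310. The fingertips are at z≈0.131, level with the bar's top, while the TCP reads 0.091, so the offset is 40 mm. I'll go 20 mm lower and grip.

Request:
carry_out:
  plan:
    - {"dx":0,"dy":0.01,"dz":0,"ax":0,"ay":0,"az":0,"gripper":0.028}
    - {"dx":0,"dy":0.01,"dz":0,"ax":0,"ay":0,"az":0,"gripper":0.028}
    - {"dx":0,"dy":0,"dz":0,"ax":0,"ay":0,"az":0,"gripper":0.028}
    - {"dx":0,"dy":0,"dz":0,"ax":0,"ay":0,"az":0,"gripper":0.0}
    - {"dx":0,"dy":0,"dz":0,"ax":0,"ay":0,"az":0,"gripper":0.0}
    - {"dx":0,"dy":0,"dz":0,"ax":0,"ay":0,"az":0,"gripper":0.0}
    - {"dx":0,"dy":0,"dz":0,"ax":0,"ay":0,"az":0,"gripper":0.0}
  force: 25

```text
time_s: 6.65
tcp_pos: [0.4356, 0.1759, 0.0719]
tool_rot: [-1.571, 0.001, -0.081]
contact_force: [-4.9, 1.0, -1.1]
grip_width: 0.092
```

The bar is gripped (width 0.092, about 8 mm). I'll swing it along the 146 mm arc.

Request:
carry_out:
  plan:
    - {"dx":0.0006,"dy":-0.0105,"dz":0,"ax":0,"ay":0,"az":0,"gripper":0.0}
    - {"dx":0.0013,"dy":-0.0104,"dz":0,"ax":0,"ay":0,"az":0,"gripper":0.0}
    - {"dx":0.0021,"dy":-0.0103,"dz":0,"ax":0,"ay":0,"az":0,"gripper":0.0}
    - {"dx":0.0028,"dy":-0.0101,"dz":0,"ax":0,"ay":0,"az":0,"gripper":0.0}
    - {"dx":0.0036,"dy":-0.0099,"dz":0,"ax":0,"ay":0,"az":0,"gripper":0.0}
    - {"dx":0.0043,"dy":-0.0096,"dz":0,"ax":0,"ay":0,"az":0,"gripper":0.0}
    - {"dx":0.0049,"dy":-0.0093,"dz":0,"ax":0,"ay":0,"az":0,"gripper":0.0}
    - {"dx":0.0056,"dy":-0.0089,"dz":0,"ax":0,"ay":0,"az":0,"gripper":0.0}

```text
time_s: 7.45
tcp_pos: [0.4599, 0.1739, 0.1522]
tool_rot: [-1.57, 0.002, -0.081]
contact_force: [-13.7, 1.3, 5.0]
grip_width: 0.093
```

```bash
python3 - <<'E'
from h import *
c=cap('wrist','wrist6');c=cap('side','side6'); s=arm.read_state(); print(s['tcp_pos'],s['tool_rot'],s['grip_width'],s['time_s'],s['contact_force'])
a=cv2.resize(c['img'][140:320,180:360],(560,560),interpolation=cv2.INTER_CUBIC)
cv2.imwrite('pics/side6c.png',a[:,:,::-1])
E
```

```text
[0.46058276 0.17391538 0.15303857] [-1.57012938e+00  6.78953500e-04 -8.09287366e-02] 0.09442773764712634 7.55 [-18.16569778   0.18443198  12.29981586]
```

View pics/side6c.png

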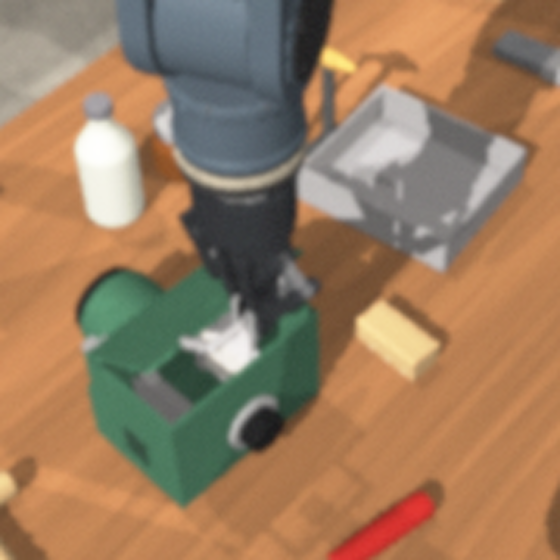

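View pics/wrist6.png

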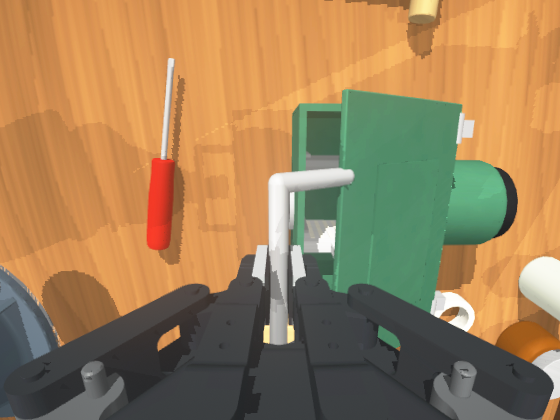

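The views show the flap swinging up cleanly, with the gap still open. There is a 22 N force directed radially outward along the flap, so my arc runs a bit tight. I'll ease outward and see.

Request:
carry_out:
  plan:
    - {"dx":-0.002,"dy":-0.0014,"dz":0,"ax":0,"ay":0,"az":0,"gripper":0.0}
    - {"dx":0,"dy":0,"dz":0,"ax":0,"ay":0,"az":0,"gripper":0.0}

```text
time_s: 7.75
tcp_pos: [0.4608, 0.1739, 0.1536]
tool_rot: [-1.571, -0.004, -0.081]
contact_force: [6.5, -1.7, -4.3]
grip_width: 0.093
```

Request:
carry_out:
  plan:
    - {"dx":0.0065,"dy":-0.0083,"dz":0,"ax":0,"ay":0,"az":0,"gripper":0.0}
    - {"dx":0.0068,"dy":-0.008,"dz":0,"ax":0,"ay":0,"az":0,"gripper":0.0}
    - {"dx":0.0074,"dy":-0.0075,"dz":0,"ax":0,"ay":0,"az":0,"gripper":0.0}
    - {"dx":0.0079,"dy":-0.007,"dz":0,"ax":0,"ay":0,"az":0,"gripper":0.0}

```text
time_s: 8.15
tcp_pos: [0.4876, 0.1717, 0.1845]
tool_rot: [-1.571, -0.0, -0.081]
contact_force: [-6.7, 0.1, 2.7]
grip_width: 0.093
```

Request:
carry_out:
  plan:
    - {"dx":0.0079,"dy":-0.007,"dz":0,"ax":0,"ay":0,"az":0,"gripper":0.0}
    - {"dx":0.0085,"dy":-0.0063,"dz":0,"ax":0,"ay":0,"az":0,"gripper":0.0}
    - {"dx":0.009,"dy":-0.0056,"dz":0,"ax":0,"ay":0,"az":0,"gripper":0.0}
    - {"dx":0.0092,"dy":-0.005,"dz":0,"ax":0,"ay":0,"az":0,"gripper":0.0}

```text
time_s: 8.55
tcp_pos: [0.5227, 0.1687, 0.2079]
tool_rot: [-1.571, -0.001, -0.081]
contact_force: [1.2, 1.4, -11.5]
grip_width: 0.09
```

```bash
python3 - <<'E'
from h import *
c=cap('wrist','wrist7');c=cap('side','side7'); s=arm.read_state(); print(s['tcp_pos'],s['tool_rot'],s['grip_width'],s['time_s'],s['contact_force'])
a=cv2.resize(c['img'][100:320,170:390],(560,560),interpolation=cv2.INTER_CUBIC)
cv2.imwrite('pics/side7c.png',a[:,:,::-1])
E
```

```text
[0.52350268 0.16870568 0.20812912] [-1.57066244 -0.00206866 -0.08163484] 0.09080271823592027 8.65 [-0.32267105 -0.85548357  2.0160009 ]
```

View pics/side7c.png

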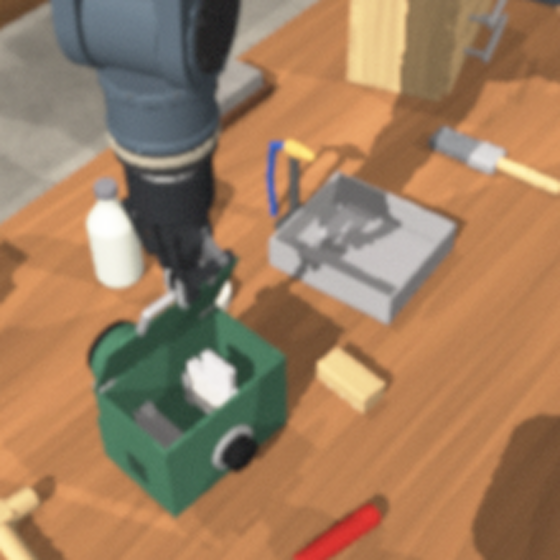

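View pics/wrist7.png

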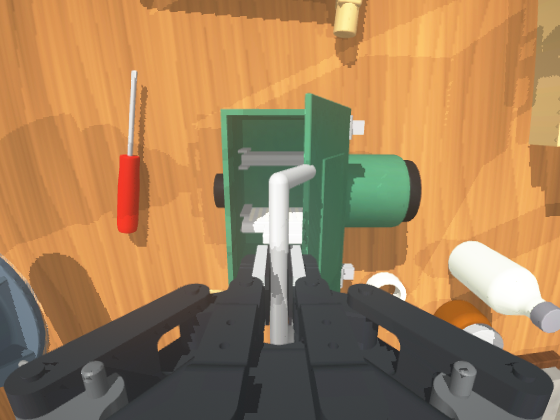

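The flap is at about 1.2 rad. The filter plate (white tab) is in the −y slot and the grey blank in the +y slot. I'll continue to the stop.

Request:
carry_out:
  plan:
    - {"dx":0.0098,"dy":-0.0037,"dz":0,"ax":0,"ay":0,"az":0,"gripper":0.0}
    - {"dx":0.0101,"dy":-0.003,"dz":0,"ax":0,"ay":0,"az":0,"gripper":0.0}
    - {"dx":0.0103,"dy":-0.0023,"dz":0,"ax":0,"ay":0,"az":0,"gripper":0.0}
    - {"dx":0.0104,"dy":-0.0015,"dz":0,"ax":0,"ay":0,"az":0,"gripper":0.0}

```text
time_s: 9.05
tcp_pos: [0.5626, 0.1656, 0.2186]
tool_rot: [-1.571, -0.001, -0.081]
contact_force: [-2.1, -1.9, -4.0]
grip_width: 0.089
```

Request:
carry_out:
  plan:
    - {"dx":0.0105,"dy":-0.0006,"dz":0,"ax":0,"ay":0,"az":0,"gripper":0.0}
    - {"dx":0.0105,"dy":0.0001,"dz":0,"ax":0,"ay":0,"az":0,"gripper":0.0}
    - {"dx":0.0095,"dy":0.0008,"dz":0,"ax":0,"ay":0,"az":0,"gripper":0.0}

```text
time_s: 9.35
tcp_pos: [0.5933, 0.163, 0.2183]
tool_rot: [-1.571, -0.001, -0.081]
contact_force: [-2.7, -0.4, 5.4]
grip_width: 0.088
```

```bash
python3 - <<'E'
from h import *
c=cap('wrist','wrist8'); s=arm.read_state(); print(s['tcp_pos'],s['tool_rot'],s['grip_width'],s['time_s'],s['contact_force'])
d=np.array([.581,.1635])-s['tcp_pos'][:2]; print(d@[np.cos(.08),-np.sin(.08)])
E
```

```text
[0.5944321  0.16294725 0.21802405] [-1.57057856 -0.0018715  -0.08135781] 0.0921651952588243 9.4 [ 2.68363433 -1.56185484  9.81695515]
-0.013433310454943392
```

View pics/wrist8.png

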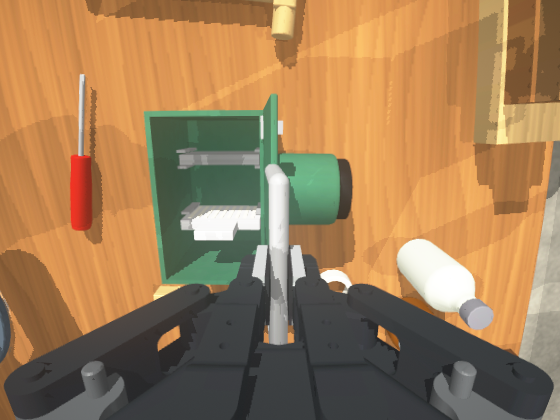

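Request:
carry_out:
  plan:
    - {"dx":0.006,"dy":0.001,"dz":0,"ax":0,"ay":0,"az":0,"gripper":0.0}
    - {"dx":0.004,"dy":0.0007,"dz":0,"ax":0,"ay":0,"az":0,"gripper":0.0}
    - {"dx":0.002,"dy":0.0003,"dz":0,"ax":0,"ay":0,"az":0,"gripper":0.0}
    - {"dx":0,"dy":0,"dz":0,"ax":0,"ay":0,"az":0,"gripper":0.0}

```text
time_s: 9.8
tcp_pos: [0.6056, 0.1621, 0.2163]
tool_rot: [-1.571, -0.002, -0.081]
contact_force: [1.5, -2.0, 4.2]
grip_width: 0.088
```

Request:
carry_out:
  plan:
    - {"dx":0.002,"dy":0.0005,"dz":0,"ax":0,"ay":0,"az":0,"gripper":0.0}
    - {"dx":0,"dy":0,"dz":0,"ax":0,"ay":0,"az":0,"gripper":0.0}

```text
time_s: 10.0
tcp_pos: [0.6071, 0.1619, 0.216]
tool_rot: [-1.571, -0.002, -0.081]
contact_force: [-2.4, -2.2, 7.9]
grip_width: 0.084
```

The flap is at about 1.75 rad. I'll open modestly, withdraw upward, then look.

Request:
carry_out:
  plan:
    - {"dx":0,"dy":0,"dz":0,"ax":0,"ay":0,"az":0,"gripper":0.03}
    - {"dx":0,"dy":0,"dz":0,"ax":0,"ay":0,"az":0,"gripper":0.03}
    - {"dx":0,"dy":0,"dz":0,"ax":0,"ay":0,"az":0,"gripper":0.03}
    - {"dx":0,"dy":-0.01,"dz":0,"ax":0,"ay":0,"az":0,"gripper":0.03}
    - {"dx":0,"dy":-0.02,"dz":0,"ax":0,"ay":0,"az":0,"gripper":0.03}
    - {"dx":0,"dy":-0.03,"dz":0,"ax":0,"ay":0,"az":0,"gripper":0.03}
    - {"dx":0,"dy":-0.03,"dz":0,"ax":0,"ay":0,"az":0,"gripper":0.03}
    - {"dx":0,"dy":-0.02,"dz":0,"ax":0,"ay":0,"az":0,"gripper":0.03}
    - {"dx":0,"dy":0,"dz":0,"ax":0,"ay":0,"az":0,"gripper":0.03}

```text
time_s: 10.9
tcp_pos: [0.6076, 0.1623, 0.3278]
tool_rot: [-1.569, -0.004, -0.081]
contact_force: [0.0, 0.2, 0.1]
grip_width: 0.353
```

```bash
python3 - <<'E'
from h import *
w=cap('wrist','wrist9');c=cap('side','side9'); s=arm.read_state(); print(s['tcp_pos'],s['tool_rot'],s['qpos'],s['grip_width'],s['time_s'],s['contact_force'])
a=cv2.resize(c['img'][100:320,170:390],(560,560),interpolation=cv2.INTER_CUBIC)
cv2.imwrite('pics/side9c.png',a[:,:,::-1])
E
```

```text
[0.60727014 0.16214866 0.32471592] [-1.57057567e+00 -5.79148920e-04 -8.09633811e-02] [2.60917488e-01 5.77601370e-01 8.36654140e-01 1.82922949e+00
 1.37258227e-05 1.91267714e+00] 0.3494471894346905 11.0 [-0.91832265 -0.63712341  0.1979079 ]
```

View pics/side9c.png

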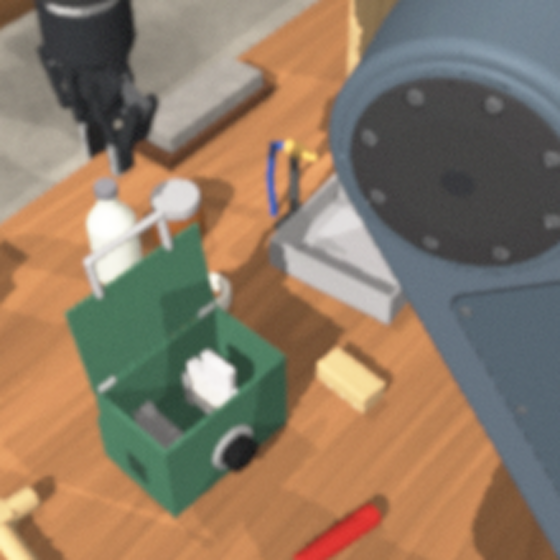

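View pics/wrist9.png

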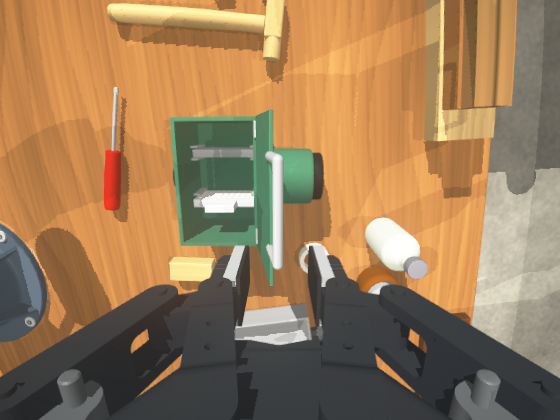

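The flap stands open after release, and the tab (white) is at wrist (222,207). I'll measure the tab.

```bash
python3 - <<'E'
from h import *
w=dict(np.load('wrist9.npz'));c=dict(np.load('side9.npz'))
out=[]
for n,d,sl in(('w',w,np.s_[180:225,180:262]),('s',c,np.s_[230:270,235:275])):
    P=cloud(d); hsv=cv2.cvtColor(d['img'],cv2.COLOR_RGB2HSV)
    m=np.zeros(P.shape[:2],bool); m[sl]=True
    m&=(P[...,2]>.100)&(P[...,2]<.118)&(hsv[...,1]<60)&(hsv[...,2]>150)
    q=P[m]; ys,xs=np.nonzero(m); print(n,m.sum(),np.round(np.median(q,0),4),'px',xs.mean(),ys.mean(),xs.min(),xs.max(),ys.min(),ys.max())
    R=cv2.minAreaRect((q[:,:2]*1000).astype(np.float32)); print(R)
    Rp=cv2.minAreaRect(np.c_[xs,ys].astype(np.float32)); print('px rect',Rp); out.append(world(d,*Rp[0]))
print('tri',tri(*out))
big=cv2.resize(w['img'][110:260,160:290],None,fx=4,fy=4,interpolation=cv2.INTER_CUBIC); cv2.imwrite('pics/w9c.png',big[:,:,::-1])
# flap angle from bar points
P=cloud(c); g=P[150:260,190:260].reshape(-1,3)
hsv=cv2.cvtColor(c['img'],cv2.COLOR_RGB2HSV)[150:260,190:260].reshape(-1,3)
k=(g[:,2]>.14)&(g[:,2]<.23)&(hsv[:,0]>50)&(hsv[:,0]<95)&(hsv[:,1]>80)
q=g[k]; qq=q-q.mean(0); n=np.linalg.svd(qq,full_matrices=False)[2][2]; print('flap normal',n,len(q)); print('tilt',np.arcsin(abs(n[2])), 'yaw',np.arctan2(n[1],n[0]))
E
```

```text
w 234 [0.5258 0.133  0.1098] px 219.13247863247864 207.45299145299145 204 234 203 211
((525.2098388671875, 132.2442626953125), (9.069376945495605, 40.06219482421875), 85.70622253417969)
px rect ((219.0, 207.0), (8.0, 30.0), 90.0)
s 68 [0.522  0.1325 0.1089] px 255.13235294117646 242.8235294117647 249 261 237 248
((524.2705078125, 130.22488403320312), (11.79052448272705, 40.67262268066406), 88.66716766357422)
px rect ((255.04002380371094, 242.780029296875), (14.200000762939453, 4.800000190734863), 36.869895935058594)
tri (array([0.52441237, 0.13153152, 0.10575272]), np.float64(0.0021609259284166046))
flap normal [-0.98125212  0.08072545  0.17500765] 1457
tilt 0.17591354102418022 yaw 3.0595097014944272
```

View pics/w9c.png

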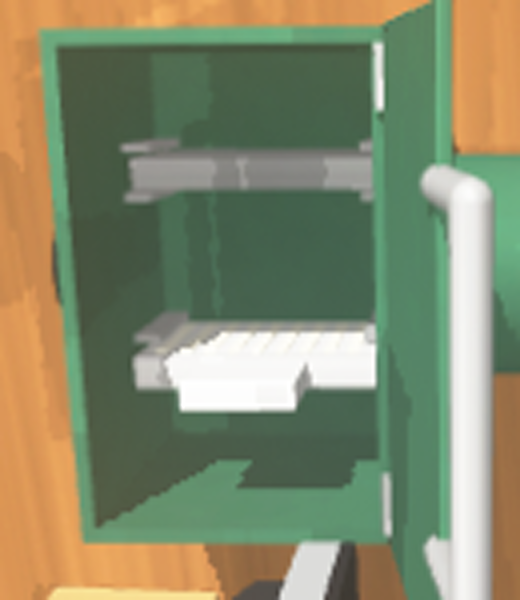

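The flap is at 1.747 rad, on its stop. The tab centre is (0.525, 0.132), its top is at 0.109 and its yaw is −0.08, which agrees with the slot geometry. I'll turn the tool 90° and move above the tab.

Request:
carry_out:
  plan:
    - {"dx":0,"dy":0,"dz":0,"ax":0,"ay":-0.143,"az":0,"gripper":0.034}
    - {"dx":0,"dy":0,"dz":0,"ax":0,"ay":-0.143,"az":0,"gripper":0.034}
    - {"dx":0,"dy":0,"dz":0,"ax":0,"ay":-0.143,"az":0,"gripper":0.034}
    - {"dx":0,"dy":0,"dz":0,"ax":0,"ay":-0.143,"az":0,"gripper":0.034}
    - {"dx":0,"dy":0,"dz":0,"ax":0,"ay":-0.143,"az":0,"gripper":0.034}
    - {"dx":0,"dy":0,"dz":0,"ax":0,"ay":-0.143,"az":0,"gripper":0.034}
    - {"dx":0,"dy":0,"dz":0,"ax":0,"ay":-0.143,"az":0,"gripper":0.034}
    - {"dx":0,"dy":0,"dz":0,"ax":0,"ay":-0.143,"az":0,"gripper":0.034}
    - {"dx":0,"dy":0,"dz":0,"ax":0,"ay":-0.143,"az":0,"gripper":0.034}
    - {"dx":0,"dy":0,"dz":0,"ax":0,"ay":-0.143,"az":0,"gripper":0.034}

```text
time_s: 12.0
tcp_pos: [0.6065, 0.1619, 0.3237]
tool_rot: [-1.569, 0.001, 1.355]
contact_force: [-0.3, -0.2, 0.1]
grip_width: 0.398
```

Request:
carry_out:
  plan:
    - {"dx":0,"dy":0,"dz":0,"ax":0,"ay":-0.142,"az":0,"gripper":0.034}
    - {"dx":-0.009,"dy":0,"dz":0.02,"ax":0,"ay":0,"az":0,"gripper":0.034}
    - {"dx":-0.009,"dy":0,"dz":0.02,"ax":0,"ay":0,"az":0,"gripper":0.034}
    - {"dx":-0.009,"dy":0,"dz":0.02,"ax":0,"ay":0,"az":0,"gripper":0.034}
    - {"dx":-0.009,"dy":0,"dz":0.02,"ax":0,"ay":0,"az":0,"gripper":0.034}
    - {"dx":0,"dy":0.03,"dz":0,"ax":0,"ay":0,"az":0,"gripper":0.034}
    - {"dx":0,"dy":0.04,"dz":0,"ax":0,"ay":0,"az":0,"gripper":0.034}
    - {"dx":0,"dy":0.04,"dz":0,"ax":0,"ay":0,"az":0,"gripper":0.034}
    - {"dx":0,"dy":0.03,"dz":0,"ax":0,"ay":0,"az":0,"gripper":0.034}
    - {"dx":0,"dy":0,"dz":0,"ax":0,"ay":0,"az":0,"gripper":0.034}

```text
time_s: 13.0
tcp_pos: [0.5211, 0.1317, 0.1804]
tool_rot: [-1.564, 0.002, 1.491]
contact_force: [0.3, -0.5, 0.3]
grip_width: 0.399
```

```bash
python3 - <<'E'
from h import *
w=cap('wrist','wrist10');s=arm.read_state(); print(s['tcp_pos'],s['tool_rot'],s['qpos'],s['grip_width'],s['time_s'],s['contact_force'])
P=cloud(w)
for v in range(220,290,6): print(v,[(u,np.round(P[v,u],3).tolist()) for u in (236,244,278,312,320)])
E
```

```text
[0.52249555 0.13209314 0.1832748 ] [-1.56698684e+00  1.23941045e-03  1.49097952e+00] [2.47589941e-01 3.00287073e-01 4.83044469e-02 1.32281940e+00
 5.15201775e-05 3.27409002e-01] 0.40163550459026226 13.05 [-0.32502045 -0.17432181 -0.06930774]
220 [(236, [0.543, 0.086, 0.059]), (244, [0.558, 0.086, 0.006]), (278, [0.531, 0.131, 0.111]), (312, [0.565, 0.169, 0.007]), (320, [nan, nan, nan])]
226 [(236, [0.548, 0.085, 0.062]), (244, [0.566, 0.086, 0.007]), (278, [0.536, 0.13, 0.11]), (312, [0.572, 0.169, 0.007]), (320, [0.573, 0.179, 0.006])]
232 [(236, [0.555, 0.085, 0.062]), (244, [0.57, 0.086, 0.017]), (278, [0.542, 0.13, 0.11]), (312, [0.577, 0.168, 0.016]), (320, [0.577, 0.177, 0.017])]
238 [(236, [0.561, 0.084, 0.063]), (244, [0.57, 0.089, 0.038]), (278, [0.56, 0.128, 0.074]), (312, [0.577, 0.166, 0.036]), (320, [0.577, 0.174, 0.038])]
244 [(236, [0.567, 0.083, 0.064]), (244, [0.571, 0.091, 0.056]), (278, [0.567, 0.128, 0.074]), (312, [0.577, 0.164, 0.056]), (320, [0.577, 0.172, 0.056])]
250 [(236, [0.51, 0.113, 0.227]), (244, [0.512, 0.116, 0.222]), (278, [0.573, 0.127, 0.074]), (3
[... 267 characters left out ...]
223]), (278, [nan, nan, nan]), (312, [0.523, 0.149, 0.218]), (320, [0.513, 0.151, 0.241])]
268 [(236, [0.51, 0.116, 0.247]), (244, [0.521, 0.115, 0.224]), (278, [0.574, 0.127, 0.115]), (312, [0.525, 0.149, 0.22]), (320, [0.513, 0.15, 0.246])]
274 [(236, [0.511, 0.116, 0.25]), (244, [0.524, 0.115, 0.225]), (278, [0.577, 0.127, 0.121]), (312, [0.529, 0.149, 0.221]), (320, [0.515, 0.15, 0.247])]
280 [(236, [0.514, 0.116, 0.25]), (244, [0.527, 0.115, 0.225]), (278, [0.578, 0.127, 0.129]), (312, [0.531, 0.149, 0.221]), (320, [0.518, 0.15, 0.248])]
286 [(236, [0.516, 0.116, 0.251]), (244, [0.529, 0.115, 0.227]), (278, [0.58, 0.127, 0.136]), (312, [0.582, 0.155, 0.136]), (320, [0.52, 0.15, 0.249])]
```

View pics/wrist10.png

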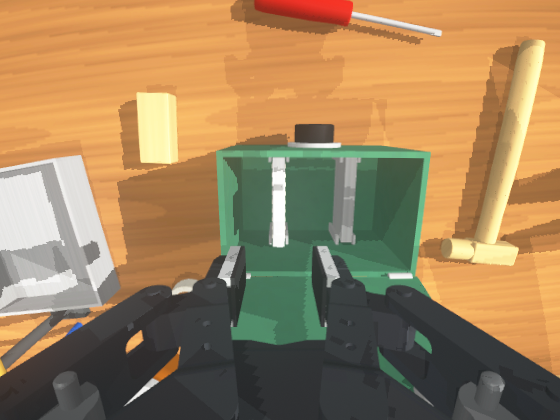

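The wrist view shows the tab at column 278, centred between the pads (244 and 313). The fingertips are at z≈0.221. I'll descend 140 mm in two stages.

Request:
carry_out:
  plan:
    - {"dx":-0.001,"dy":0.025,"dz":-0.002,"ax":0,"ay":0,"az":0,"gripper":0.034}
    - {"dx":0,"dy":0.025,"dz":0,"ax":0,"ay":0,"az":0,"gripper":0.034}
    - {"dx":0,"dy":0.025,"dz":0,"ax":0,"ay":0,"az":0,"gripper":0.034}
    - {"dx":0,"dy":0.02,"dz":0,"ax":0,"ay":0,"az":0,"gripper":0.034}
    - {"dx":0,"dy":0,"dz":0,"ax":0,"ay":0,"az":0,"gripper":0.034}

```text
time_s: 13.55
tcp_pos: [0.5256, 0.1312, 0.0891]
tool_rot: [-1.569, 0.001, 1.491]
contact_force: [-0.4, -0.1, 0.3]
grip_width: 0.398
```

```bash
python3 - <<'E'
from h import *
w=cap('wrist','wrist11');s=arm.read_state(); print(s['tcp_pos'],s['tool_rot'],s['time_s'],s['contact_force'])
P=cloud(w)
for v in range(230,290,8): print(v,[(u,np.round(P[v,u],3).tolist()) for u in (236,244,272,278,284,312,320)])
E
```

```text
[0.52636552 0.13141485 0.09062142] [-1.57068317e+00  3.87892154e-05  1.49101209e+00] 13.6 [ 0.1562909  -0.29350331  0.54341696]
230 [(236, [0.546, 0.091, 0.006]), (244, [0.547, 0.098, 0.006]), (272, [0.514, 0.129, 0.109]), (278, [0.514, 0.132, 0.11]), (284, [0.515, 0.136, 0.109]), (312, [0.552, 0.16, 0.006]), (320, [0.552, 0.168, 0.006])]
238 [(236, [0.553, 0.09, 0.008]), (244, [0.554, 0.097, 0.007]), (272, [0.519, 0.129, 0.109]), (278, [0.519, 0.132, 0.109]), (284, [0.519, 0.135, 0.11]), (312, [0.56, 0.16, 0.006]), (320, [0.56, 0.167, 0.006])]
246 [(236, [0.514, 0.112, 0.131]), (244, [0.515, 0.116, 0.13]), (272, [0.523, 0.128, 0.11]), (278, [0.524, 0.132, 0.11]), (284, [0.524, 0.135, 0.109]), (312, [0.568, 0.16, 0.006]), (320, [0.517, 0.153, 0.132])]
254 [(236, [0.514, 0.113, 0.141]), (244, [0.519, 0.115, 0.13]), (272, [0.528, 0.128, 0.11]), (278, [0.529, 0.131, 0.11]), (284, [0.529, 0.135, 0.11]), (312, [0.523, 0.149, 0.127]), (320, [0.517, 0.151, 0.142])]
262 [(236, [0.514, 0.114, 0.15]), (244, [0.523, 0.115, 0.13]), (272, [0.533, 0.127, 0.111]), (278, [0.534, 0.131, 0.11]), (284, [0.534, 0.134, 0.109]), (312, [0.527, 0.149, 0.128]), (320, [0.517, 0.15, 0.149])]
270 [(236, [0.514, 0.115, 0.158]), (244, [0.526, 0.115, 0.133]), (272, [0.539, 0.127, 0.11]), (278, [0.538, 0.13, 0.111]), (284, [0.539, 0.134, 0.111]), (312, [0.531, 0.148, 0.129]), (320, [0.517, 0.149, 0.156])]
278 [(236, [0.517, 0.115, 0.159]), (244, [0.53, 0.114, 0.133]), (272, [0.544, 0.126, 0.109]), (278, [0.543, 0.13, 0.111]), (284, [0.544, 0.133, 0.111]), (312, [0.535, 0.148, 0.129]), (320, [0.521, 0.149, 0.156])]
286 [(236, [0.52, 0.115, 0.159]), (244, [0.534, 0.114, 0.135]), (272, [0.569, 0.123, 0.074]), (278, [0.569, 0.128, 0.074]), (284, [0.569, 0.132, 0.074]), (312, [0.576, 0.153, 0.064]), (320, [0.524, 0.149, 0.157])]
```

View pics/wrist11.png

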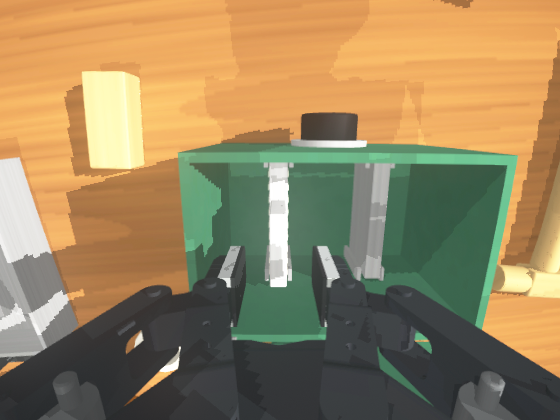

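The tab is centred between the pads and the tips are at z≈0.128. I'll go down 47 mm more and grip.

Request:
carry_out:
  plan:
    - {"dx":0,"dy":0.015,"dz":0,"ax":0,"ay":0,"az":0,"gripper":0.034}
    - {"dx":0,"dy":0.015,"dz":0,"ax":0,"ay":0,"az":0,"gripper":0.034}
    - {"dx":0,"dy":0.012,"dz":0,"ax":0,"ay":0,"az":0,"gripper":0.034}
    - {"dx":0,"dy":0.005,"dz":0,"ax":0,"ay":0,"az":0,"gripper":0.034}
    - {"dx":0,"dy":0,"dz":0,"ax":0,"ay":0,"az":0,"gripper":0.034}
    - {"dx":0,"dy":0,"dz":0,"ax":0,"ay":0,"az":0,"gripper":0.0}
    - {"dx":0,"dy":0,"dz":0,"ax":0,"ay":0,"az":0,"gripper":0.0}
    - {"dx":0,"dy":0,"dz":0,"ax":0,"ay":0,"az":0,"gripper":0.0}
    - {"dx":0,"dy":0,"dz":0,"ax":0,"ay":0,"az":0,"gripper":0.0}
    - {"dx":0,"dy":0,"dz":0,"ax":0,"ay":0,"az":0,"gripper":0.0}
  force: 50

```text
time_s: 14.6
tcp_pos: [0.5269, 0.1314, 0.0436]
tool_rot: [-1.572, -0.0, 1.491]
contact_force: [-0.1, -1.2, 6.0]
grip_width: 0.112
```

```bash
python3 - <<'E'
from h import *
w=cap('wrist','wrist12');s=arm.read_state(); print(s['tcp_pos'],s['tool_rot'],s['grip_width'],s['time_s'],s['contact_force'])
E
```

```text
[0.52684502 0.13141436 0.04359397] [-1.57219511e+00 -2.29711674e-04  1.49095858e+00] 0.10988027599382456 14.65 [-0.56933053 -1.02475486  6.86166683]
```

View pics/wrist12.png

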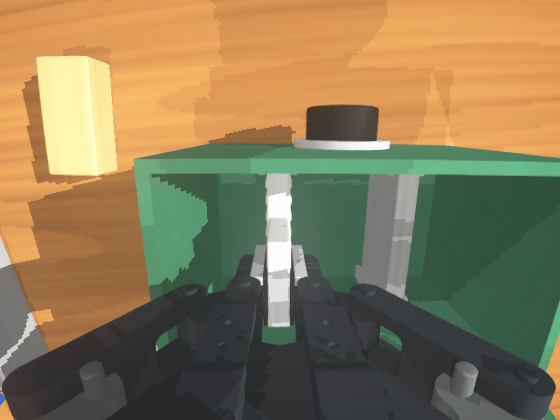

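The tab is gripped (opening ≈9.4 mm). I'll lift straight up.

Request:
carry_out:
  plan:
    - {"dx":0,"dy":-0.008,"dz":0,"ax":0,"ay":0,"az":0,"gripper":0.0}
    - {"dx":0,"dy":-0.012,"dz":0,"ax":0,"ay":0,"az":0,"gripper":0.0}
    - {"dx":0,"dy":-0.015,"dz":0,"ax":0,"ay":0,"az":0,"gripper":0.0}
    - {"dx":0,"dy":-0.015,"dz":0,"ax":0,"ay":0,"az":0,"gripper":0.0}
    - {"dx":0,"dy":-0.02,"dz":0,"ax":0,"ay":0,"az":0,"gripper":0.0}
    - {"dx":0,"dy":-0.02,"dz":0,"ax":0,"ay":0,"az":0,"gripper":0.0}
    - {"dx":0,"dy":-0.02,"dz":0,"ax":0,"ay":0,"az":0,"gripper":0.0}
    - {"dx":0,"dy":-0.02,"dz":0,"ax":0,"ay":0,"az":0,"gripper":0.0}
    - {"dx":0,"dy":-0.02,"dz":0,"ax":0,"ay":0,"az":0,"gripper":0.0}
    - {"dx":0,"dy":-0.02,"dz":0,"ax":0,"ay":0,"az":0,"gripper":0.0}

```text
time_s: 15.65
tcp_pos: [0.5261, 0.1314, 0.2147]
tool_rot: [-1.571, -0.0, 1.491]
contact_force: [-0.1, -0.4, -1.6]
grip_width: 0.108
```

```bash
python3 - <<'E'
from h import *
w=cap('wrist','wrist13');c=cap('side','side13');s=arm.read_state(); print(s['tcp_pos'],s['tool_rot'],s['grip_width'],s['time_s'],s['contact_force'])
a=cv2.resize(c['img'][100:320,170:390],(560,560),interpolation=cv2.INTER_CUBIC)
cv2.imwrite('pics/side13c.png',a[:,:,::-1])
E
```

```text
[0.52735256 0.13169389 0.21596607] [-1.57499450e+00 -1.47087315e-03  1.49103468e+00] 0.11381154837809199 15.75 [ 0.44093026 -0.38049079 -2.53588162]
```

View pics/side13c.png

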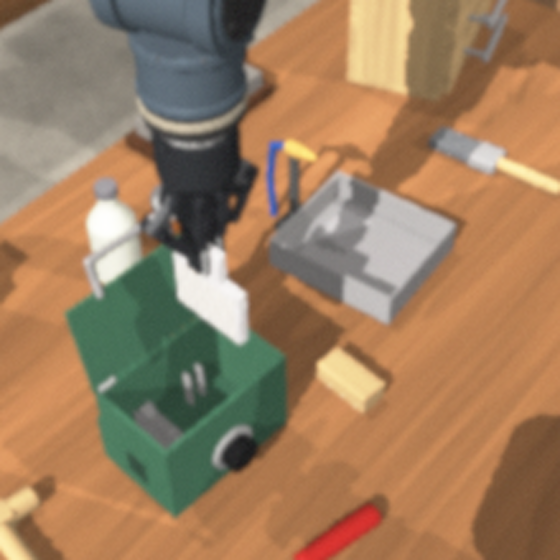

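View pics/wrist13.png

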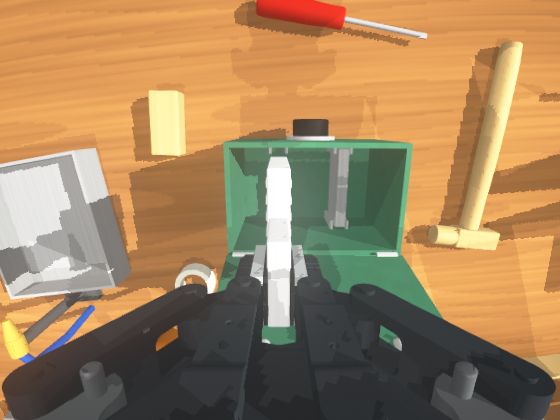

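The side and wrist views show the plate hanging upright and clear of the chamber, the flap still open and the blank in its slot. I'll move toward the tray.

Request:
carry_out:
  plan:
    - {"dx":-0.01,"dy":0,"dz":0.004,"ax":0,"ay":0,"az":0,"gripper":0.0}
    - {"dx":-0.02,"dy":0,"dz":0.004,"ax":0,"ay":0,"az":0,"gripper":0.0}
    - {"dx":-0.025,"dy":0,"dz":0.004,"ax":0,"ay":0,"az":0,"gripper":0.0}
    - {"dx":-0.025,"dy":0,"dz":0.004,"ax":0,"ay":0,"az":0,"gripper":0.0}
    - {"dx":-0.025,"dy":0,"dz":0.004,"ax":0,"ay":0,"az":0,"gripper":0.0}
    - {"dx":-0.025,"dy":0,"dz":0.004,"ax":0,"ay":0,"az":0,"gripper":0.0}
    - {"dx":-0.025,"dy":0,"dz":0.004,"ax":0,"ay":0,"az":0,"gripper":0.0}
    - {"dx":-0.025,"dy":0,"dz":0.004,"ax":0,"ay":0,"az":0,"gripper":0.0}
    - {"dx":-0.02,"dy":0,"dz":0.004,"ax":0,"ay":0,"az":0,"gripper":0.0}
    - {"dx":-0.01,"dy":0,"dz":0,"ax":0,"ay":0,"az":0,"gripper":0.0}

```text
time_s: 16.75
tcp_pos: [0.4721, -0.0766, 0.212]
tool_rot: [-1.569, 0.0, 1.49]
contact_force: [0.0, -0.1, -2.6]
grip_width: 0.109
```

Request:
carry_out:
  plan:
    - {"dx":0,"dy":0,"dz":0,"ax":0,"ay":0.11,"az":0,"gripper":0.0}
    - {"dx":0,"dy":0,"dz":0,"ax":0,"ay":0.147,"az":0,"gripper":0.0}
    - {"dx":0,"dy":0,"dz":0,"ax":0,"ay":0.147,"az":0,"gripper":0.0}
    - {"dx":0,"dy":0,"dz":0,"ax":0,"ay":0.147,"az":0,"gripper":0.0}
    - {"dx":0,"dy":0,"dz":0,"ax":0,"ay":0.147,"az":0,"gripper":0.0}
    - {"dx":0,"dy":0,"dz":0,"ax":0,"ay":0.147,"az":0,"gripper":0.0}
    - {"dx":0,"dy":0,"dz":0,"ax":0,"ay":0.147,"az":0,"gripper":0.0}
    - {"dx":0,"dy":0,"dz":0,"ax":0,"ay":0.147,"az":0,"gripper":0.0}
    - {"dx":0,"dy":0,"dz":0,"ax":0,"ay":0.147,"az":0,"gripper":0.0}
    - {"dx":0,"dy":0,"dz":0,"ax":0,"ay":0.147,"az":0,"gripper":0.0}

```text
time_s: 17.75
tcp_pos: [0.4731, -0.0749, 0.212]
tool_rot: [-1.57, 0.001, 0.052]
contact_force: [-0.6, -0.3, -1.9]
grip_width: 0.108
```

```bash
python3 - <<'E'
from h import *
c=cap('side','side14');t=cap('top','top14');s=arm.read_state(); print(s['tcp_pos'],s['tool_rot'],s['grip_width'],s['time_s'],s['contact_force'])
yaw=s['tool_rot'][2]; d=np.array([.555,-.176])-s['tcp_pos'][:2]
print('yaw',yaw,'dx dz',d@[np.cos(yaw),np.sin(yaw)],d@[-np.sin(yaw),np.cos(yaw)])
E
```

```text
[ 0.47317539 -0.07491834  0.21210809] [-1.57049421e+00  9.42036083e-04  5.54491311e-02] 0.10856359587303921 17.85 [ 0.17953556  0.29554827 -2.2495947 ]
yaw 0.0554491311102121 dx dz 0.0760968317352746 -0.10546108077915328
```

View pics/side14.png

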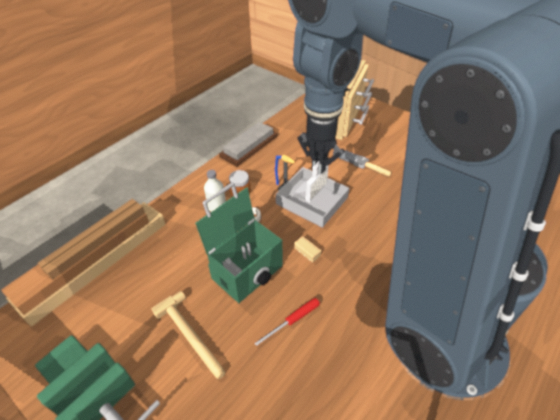

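Request:
carry_out:
  plan:
    - {"dx":0.01,"dy":0,"dz":-0.014,"ax":0,"ay":0,"az":0,"gripper":0.0}
    - {"dx":0.015,"dy":0,"dz":-0.02,"ax":0,"ay":0,"az":0,"gripper":0.0}
    - {"dx":0.015,"dy":0,"dz":-0.02,"ax":0,"ay":0,"az":0,"gripper":0.0}
    - {"dx":0.015,"dy":0,"dz":-0.02,"ax":0,"ay":0,"az":0,"gripper":0.0}
    - {"dx":0.013,"dy":0,"dz":-0.02,"ax":0,"ay":0,"az":0,"gripper":0.0}
    - {"dx":0.008,"dy":0.005,"dz":-0.011,"ax":0,"ay":0,"az":0,"gripper":0.0}
    - {"dx":0,"dy":0.015,"dz":0,"ax":0,"ay":0,"az":0,"gripper":0.0}
    - {"dx":0,"dy":0.015,"dz":0,"ax":0,"ay":0,"az":0,"gripper":0.0}
    - {"dx":0,"dy":0.01,"dz":0,"ax":0,"ay":0,"az":0,"gripper":0.0}
    - {"dx":0,"dy":0,"dz":0,"ax":0,"ay":0,"az":0,"gripper":0.0}

```text
time_s: 18.85
tcp_pos: [0.5545, -0.1749, 0.1662]
tool_rot: [-1.57, 0.002, 0.06]
contact_force: [-1.0, 0.1, -2.1]
grip_width: 0.108
```

Request:
carry_out:
  plan:
    - {"dx":0,"dy":0.01,"dz":0,"ax":0,"ay":0,"az":0,"gripper":0.0}
    - {"dx":0,"dy":0.012,"dz":0,"ax":0,"ay":0,"az":0,"gripper":0.0}
    - {"dx":0,"dy":0.008,"dz":0,"ax":0,"ay":0,"az":0,"gripper":0.0}
    - {"dx":0,"dy":0.003,"dz":0,"ax":0,"ay":0,"az":0,"gripper":0.0}
    - {"dx":0,"dy":0,"dz":0,"ax":0,"ay":0,"az":0,"gripper":0.0}
    - {"dx":0,"dy":0,"dz":0,"ax":0,"ay":0,"az":0,"gripper":0.0}
    - {"dx":0,"dy":0,"dz":0,"ax":0,"ay":0,"az":0,"gripper":0.0}

```text
time_s: 19.55
tcp_pos: [0.5558, -0.1756, 0.1351]
tool_rot: [-1.571, -0.001, 0.058]
contact_force: [0.5, -0.2, -1.3]
grip_width: 0.111
```

```bash
python3 - <<'E'
from h import *
w=cap('wrist','wrist15');c=cap('side','side15');t=cap('top','top15');s=arm.read_state(); print(s['tcp_pos'],s['tool_rot'],s['grip_width'],s['time_s'],s['contact_force'],s['qd'])
a=cv2.resize(c['img'][100:240,240:380],(560,560),interpolation=cv2.INTER_CUBIC)
cv2.imwrite('pics/side15c.png',a[:,:,::-1])
# plate points in side view
P=cloud(c);hsv=cv2.cvtColor(c['img'],cv2.COLOR_RGB2HSV)
m=(P[...,2]>.09)&(P[...,2]<.165)&(hsv[...,1]<50)&(hsv[...,2]>120); m[:100]=0;m[240:]=0;m[:,:290]=0;m[:,360:]=0
m=cv2.morphologyEx(m.astype(np.uint8),cv2.MORPH_OPEN,np.ones((3,3)))>0
q=P[m]; print(len(q),np.round([q.min(0),np.median(q,0),q.max(0)],3))
n=np.linalg.svd(q-q.mean(0),full_matrices=False)[2][2]; print('normal',n,'yaw',np.arctan(n[1]/n[0]))
E
```

```text
[ 0.5557393  -0.17557484  0.13497303] [-1.57095823e+00 -4.33973302e-04  5.80083552e-02] 0.10865401528804554 19.7 [ 0.30450527  0.31480115 -2.03591059] [ 1.19355616e-03 -7.13682440e-04 -3.07330918e-03 -5.56929023e-06
 -1.33830406e-03  4.68909011e-04]
274 [[ 0.545 -0.217  0.095]
 [ 0.55  -0.16   0.132]
 [ 0.56  -0.127  0.165]]
normal [-0.99992486 -0.00450998 -0.01139916] yaw 0.004510292628917454
```

View pics/side15c.png

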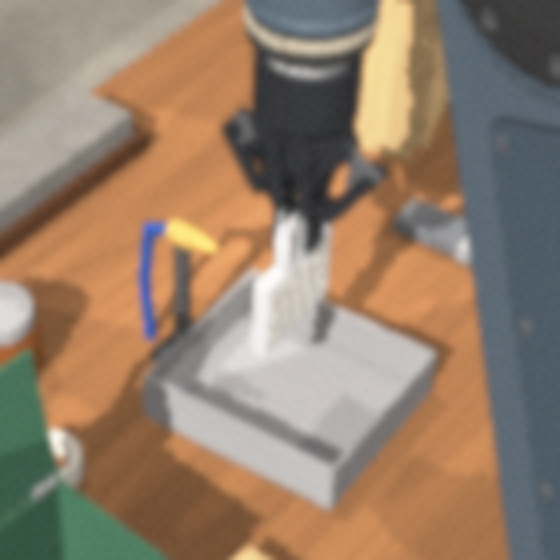

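View pics/wrist15.png

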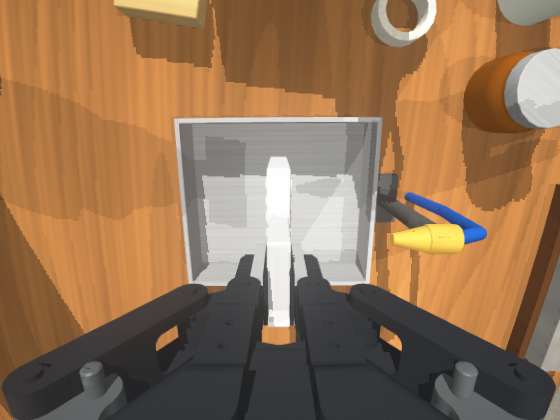

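The side and wrist views show the plate upright over the middle of the tray. Its frame spans z 0.095 to about 0.163 and y −0.217 to −0.127, square to the nozzle and clear of it (nozzle at wrist (395,240)). The arm is at rest, so I'll hand in.

```bash
python3 - <<'E'
from h import *
print(arm.hand_in()); s=arm.read_state(); print(s['tcp_pos'],s['grip_width'],s['time_s'])
E
```

```text
the job is handed in; nothing more can be done
None
the job is handed in; nothing more can be done
```

I opened the flap by its bar, drew the filter plate out of its slot, and handed the job in with the plate still held in front of the nozzle. The hand-in gave no verdict, and the state cannot be read any more.

**Flap:** it was swung back gently and measured 1.747 rad after I let go of the bar. Later side views still showed it open.

**Filter plate at the last check (19.7 s):**
- It was gripped, with an opening of about 9 mm, and at rest.
- The frame centre was about 0.13 m above the bench and within about 5 mm of the tray's middle.
- The underside was at about 0.095 m, clear of the 45 mm tray rim. The nozzle was well clear too.
- The tool stood vertical, so the plate should be upright with its tab uppermost.

**Other things:** the blanking plate stayed in its slot, and the pictures show nothing else on the bench moved.

**Checks that disagreed:**
- **Finger length:** the cameras put the fingertips about 40 mm short of the reported TCP. The first grip therefore closed on air above the bar. I corrected for this from the camera readings.
- **Bar height:** triangulating with the top camera gave a useless height because the two rays were nearly parallel. I used the depth readings from the wrist and side cameras instead.
- **Swing force:** partway through the swing the force at the bar reached about 22 N, because my arc was too tight. I eased it off there.
- **Plate angle:** the side view gave a plate yaw of 0.005 rad, against the tool's 0.058 and the tray's 0.06. Both are well inside the 0.25 rad allowed.

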